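# Test a silver bar at a market stall

### The job

Lay the flat silver bar, ring mark up, centred across the two notched supports of the sprung test cradle; set it down rather than dropping it, and let go. Then draw the test probe out of its leaning holder and hold it upright with its tip inside the engraved ring on the bar, pressing lightly with about 4 N, so that the cradle sinks part of the way but does not bottom out (never press hard). Finish while still holding the probe there with that light push, and leave the other wares where they stand.

Things in the scene. Friction and masses are not known exactly. Their poses are not given: they have to be found in the camera images.
- bar: flat plated silver-coloured bar, 180 x 28 x 7 mm (x, y, z), about 0.28 kg, lying on the table. Origin: centre of its underside; x along its length, z up
- bar_mark (a point): centre of the engraved ring (16 mm across, with a small cross in it) on the bar's top face: 30 mm from the bar's middle along its +x, on the centre line. The ring is only a mark, the face is flat
- cradle_seat (a point): point midway between the two supports, at the height of the bar's underside when laid: 64 mm above the table with the cradle up; moves with it. y axis runs from support to support, z up. Supports: posts at y = +60 and -60 mm, 12 mm thick along y. Each has a 40 mm wide notch between lips at x = +20 and -20 mm, 6 mm thick, rising 10 mm above the seat. The bar may lie either way round
- stand: fixed dark wooden base block of the test cradle, 78 x 160 x 22 mm; origin: centre of its underside, axes as cradle_seat. Above it the sprung aluminium cradle: a plate 52 x 136 mm, its top 44 mm above the table, carrying the two posts, each 52 mm wide along x and 20 mm tall; 108 mm lie free between the posts
- cradle (a joint): how far the sprung cradle is pushed straight down, m: 0 = up, 0.014 = bottomed out. With the bar laid on it, it stays up; it starts to sink at about 1 to 2 N of push on the bar and takes a further 0.5 N per mm, so about 8.5 N bottoms it out
- probe: black test probe, 20 x 20 mm square, 160 mm long, 0.09 kg, tip down in its holder. Origin: the point of its tip; z runs from the tip up along the probe, x and y square to its flats. Steel tip 6 mm thick to z = 18 mm, a cone to z = 30 mm, then a flat-sided barrel to z = 160 mm (two flush steel bands). In the holder, z over 90 mm stands free
- probe_tip (a point): the point of the probe's tip, same as the probe's origin
- holder: fixed wooden holder: base plate 100 x 80 x 12 mm, with a square sleeve (37 x 37 mm outside, 90 mm long, bore 23 x 23 mm, closed bottom) that leans 20 degrees from the vertical, its top towards the holder's -x. Its highest edge is about 110 mm above the table. The probe is drawn out along the sleeve. Origin: centre of the base plate's underside, z up
- vase: terracotta-red vase, 155 mm tall, 84 mm across, loose; leave alone. Origin: centre of its foot
- goblet: steel cup, 75 mm tall, 72 mm across, loose; leave alone. Origin: centre of its foot
- casket: wooden trinket box 75 x 110 x 50 mm, loose; leave alone. Origin: centre of its underside
- bangle: brass bangle lying flat, 68 mm across, 14 mm high, loose; leave alone. Origin: its centre, on the table
Things that resemble listed ones, but are neither listed nor needed, are in the scene too. Of the things shaped like the probe, the black one is meant.

How it is judged:
By the outcome, as a careful person would: the job done as asked, in the order asked, and still so for the second after the job is handed in, while the arm keeps its last pose, push and grip.
It also fails if it takes over 56 s, if anything falls off the work surface, if the arm or the gripper's body presses on something with over 40 N, if the wrist force passes 120 N, or if a joint passes its speed limit or range.

### The arm

A 6-joint arm with a two-finger parallel gripper is mounted at the origin on the work surface. World frame = base frame: x ahead of the robot, y to its left, z up, the work surface at z = 0. Lengths are in mm, angles in rad, forces in N, time in s.
With the tool pointing down it reaches from about 350 to 800 mm from the base axis. Payload 7.3 kg.
Tool frame: the origin (TCP) lies at the very end of the fingers, on their centre line; the grasp point (between the pads) lies 19 mm behind it (tcp_to_grasp is the distance from the TCP to the grasp point, in mm); z points along the fingers, y is the direction in which the jaws open and shut (so a half turn about z gives the same grasp; the last joint's range is limited). The gripper opens to 85 mm and grips with 20 to 120 N. Pads are 22 mm wide; open, the fingers measure 114 mm over their backs; the gripper's body (76 mm by 85 mm) begins 54 mm behind the grasp point. The pads swing forward as they close: fully open they stand 13 mm farther back than shut.
Start: joints at [1.025, 0.342, 1.524, -0, 1.275, -0.146], TCP at [204.335, 483.623, 231.322] pointing down, gripper open.
Joint ranges: [-2.53, 2.53], [-0.77, 2.02], [0.04, 2.7], [-1, 4.14], [0.28, 2.66], [-3.11, 3.11]. Speed limits (rad/s): [2.57, 2.57, 3.14, 3.14, 3.14, 3.14].

### API

Orientations are given as a unit quaternion [w, x, y, z].
In Python, from rig import get_state, camera, get_calibration, close_job, tcp_to_grasp gives the robot as it stands. The module is installed in compiled form; this text tells all that it offers.
- The arm moves only by the tool apply_moves, never from a script. Its argument "targets" is a list of rows, each a list of 7 numbers: the shift along the tool's x, y, z normalised to -1 to 1, where 1 is 0.3 m, then the turn, a rotation vector about the tool's x, y, z normalised to -1 to 1, where 1 is 180 degrees, then the opening, from 0 (shut) to 1 (fully open). In form: [[tx, ty, tz, rx, ry, rz, grip], ...]. A call has 1 to 8 rows; each row is the pose to reach, as a shift and turn from the pose commanded when the call began, along the tool's axes at that moment, turning the shorter way round; what a row does not reach only later rows make up. A row lasts 1/10 s, in which the tool goes at most 50 mm and 8.59 degrees, less where a joint would pass 70% of its speed; a pose out of reach is approached as far as the arm can. A call with a number of a shift or a turn outside -1 to 1 is refused whole. A call with a gripper value outside its range is refused whole. The fingers move at their own pace and stop on an object; "newtons" is the grip in N (left out, the last holds). Time passes only in rows, so rows that repeat a pose let the fingers close. It gives the time, the measured TCP pose, the force and the opening at its end, in the units of the state.
- get_state(): the state, without advancing time (a new reading comes with each control period).
- camera(name): name is "scene" or "top"; returns the picture (400x640x3 uint8, red, green, blue); there is no depth.
- get_calibration(name): a dict with "fx", "fy", "cx", "cy" (pixels), "pose" (4x4, takes a point from camera to world coordinates). Camera axes: x right, y down, z forward; pixel columns grow to the right and rows downward; lengths in mm; the calibration is good to about 2 mm. A picture is of the moment at which its call begins. get_calibration takes no time and is no camera call.
- close_job(): hands the job in, once; it reports no verdict.
The state is a dict: "time_s": time; "joint_pos": joint angles; "dq": joint speeds; "effort": joint torques, N m; "tcp_pos": TCP position; "tool_rot": TCP orientation; "wrist_force": force on the tool from outside, world axes, zero at the start; "wrist_torque": the same for the moment, N m; "width": finger opening in mm.
Only numpy, scipy, OpenCV 4.12 (cv2) and the standard library are available. Lean on these libraries where they do the work, as an engineer would, in place of code of your own. Each camera call takes 0.05 s, during which the arm holds its last target.

## Working session

There is one attempt and no reset: what is moved stays moved. The work goes in short steps, Python scripts to look and compute and a tool call to move; the robot and the scene stay as the last step left them, time stands still between calls to the robot, and variables do not carry over. Pictures are saved under pics/ and viewed, and the job is handed in when it is done.

Besides the shell and the picture viewer there is one more tool, called after "Request:" as name(argument=value, ...), one argument or row to a line, values as JSON. apply_moves: Moves the arm, as the interface text tells. Its arguments: {"type":"object","properties":{"targets":{"type":"array"},"newtons":{"type":"number"}},"required":["targets"]}

```bash
mkdir -p pics; python3 - <<'E'
from rig import *
import cv2,numpy as np
for n in("scene","top"):
    im=camera(n); cv2.imwrite(f"pics/{n}0.png",im[:,:,::-1]); c=get_calibration(n)
    print(n,{k:np.round(np.array(v),3).tolist() for k,v in c.items()})
print(get_state(), tcp_to_grasp)
E
```

```text
scene {'fx': 437.726, 'fy': 437.726, 'cx': 325.017, 'cy': 199.773, 'pose': [[0.298, 0.522, -0.799, 1349.321], [0.954, -0.177, 0.24, -244.332], [-0.016, -0.834, -0.551, 599.497], [0.0, 0.0, 0.0, 1.0]]}
top {'fx': 414.426, 'fy': 414.426, 'cx': 317.764, 'cy': 199.536, 'pose': [[0.01, -0.995, 0.098, 462.527], [-1.0, -0.007, 0.025, 0.59], [-0.024, -0.098, -0.995, 1127.724], [0.0, 0.0, 0.0, 1.0]]}
{'time_s': 0.1, 'joint_pos': array([ 1.02499003e+00,  3.42668717e-01,  1.52493506e+00, -1.14068754e-05,
        1.27540722e+00, -1.45993303e-01]), 'dq': array([ 7.44926219e-04, -1.74203733e-03, -2.87919532e-03,  3.46220461e-04,
        1.72194062e-04,  7.19449797e-05]), 'effort': array([ 1.65110734e-03, -4.34446657e+01, -2.46494722e+01, -1.83405468e-04,
        4.59345145e-03,  2.56096934e-05]), 'tcp_pos': array([204.14155012, 483.28765721, 230.68259151]), 'tool_rot': array([-2.35308038e-04,  1.98576008e-01,  9.80085234e-01, -6.69018225e-04]), 'wrist_force': array([-1.02693474, -1.1751216 ,  0.12263815]), 'wrist_torque': array([-0.00063054,  0.02521157,  0.02052715]), 'width': 85.22945769838174} 18.700000000000003
```

View pics/scene0.png

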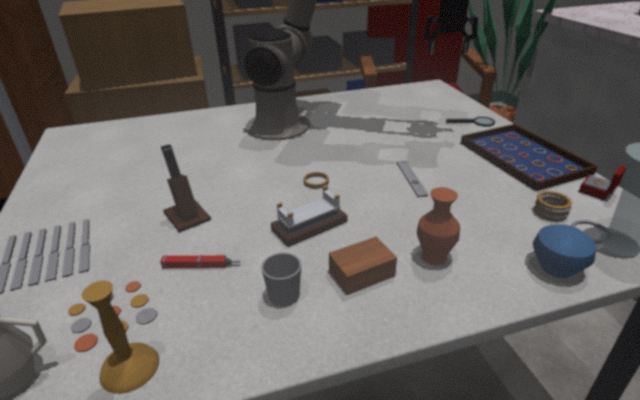

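View pics/top0.png

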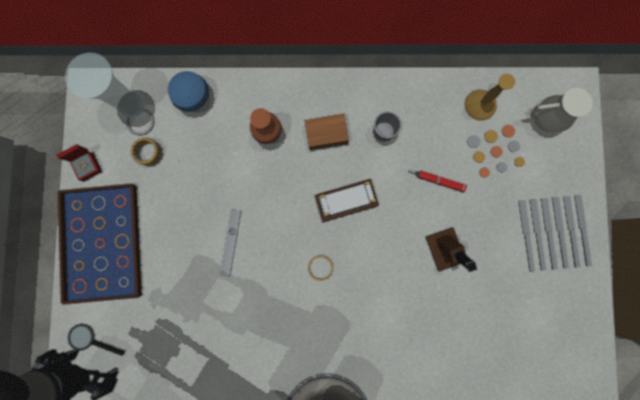

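The top view shows the bar at about (231,242) with its ring near (231,231). The cradle is at (347,200), the holder at (445,248), with the black probe leaning towards (470,265), and the bangle is at (321,267). I'll zoom in on these next.

```bash
cat > h.py <<'E'
import numpy as np,cv2
from scipy.spatial.transform import Rotation as R
from rig import *
def ray(n,u,v,c=None):
    c=c or get_calibration(n);P=np.array(c["pose"])
    d=P[:3,:3]@np.array([(u-c["cx"])/c["fx"],(v-c["cy"])/c["fy"],1.]);return P[:3,3],d
def onz(n,uv,z):
    o,d=ray(n,*uv);return o+d*(z-o[2])/d[2]
def proj(n,p):
    c=get_calibration(n);P=np.array(c["pose"]);q=P[:3,:3].T@(np.array(p,float)-P[:3,3])
    return np.array([c["cx"]+c["fx"]*q[0]/q[2],c["cy"]+c["fy"]*q[1]/q[2]])
def tri(a,b):
    o1,d1=ray("scene",*a);o2,d2=ray("top",*b)
    A=np.array([[d1@d1,-d1@d2],[d1@d2,-d2@d2]]);s=np.linalg.solve(A,[(o2-o1)@d1,(o2-o1)@d2])
    p,q=o1+s[0]*d1,o2+s[1]*d2;return (p+q)/2,np.linalg.norm(p-q)
def crop(im,x0,y0,w,h,k):
    return cv2.resize(im[y0:y0+h,x0:x0+w],None,fx=k,fy=k,interpolation=cv2.INTER_CUBIC)
E
python3 - <<'E'
from h import *
t=cv2.imread("pics/top0.png");s=cv2.imread("pics/scene0.png")
a=np.hstack([crop(t,200,195,80,95,4),crop(t,305,160,100,95,4)]);b=np.hstack([crop(t,415,215,90,70,4),crop(s,385,140,60,70,4)]);
def pad(i,W):return cv2.copyMakeBorder(i,0,0,0,W-i.shape[1],0)
cv2.imwrite("pics/c1.png",a);cv2.imwrite("pics/c2.png",b)
cv2.imwrite("pics/c3.png",np.hstack([crop(s,150,135,70,100,5),crop(s,265,180,90,100,5)]))
E
```

```text
(no output)
```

View pics/c1.png

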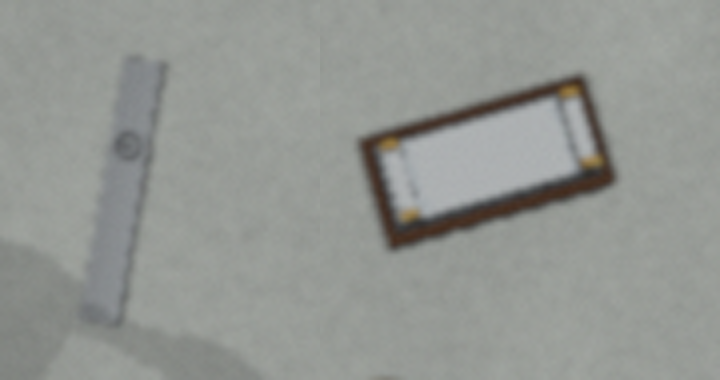

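View pics/c2.png

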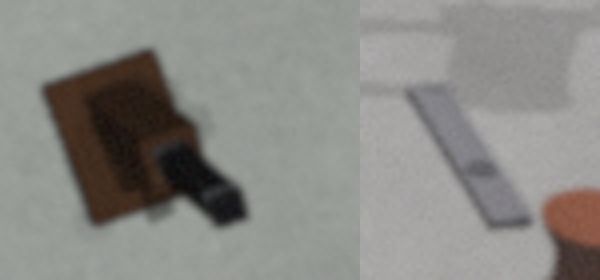

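View pics/c3.png

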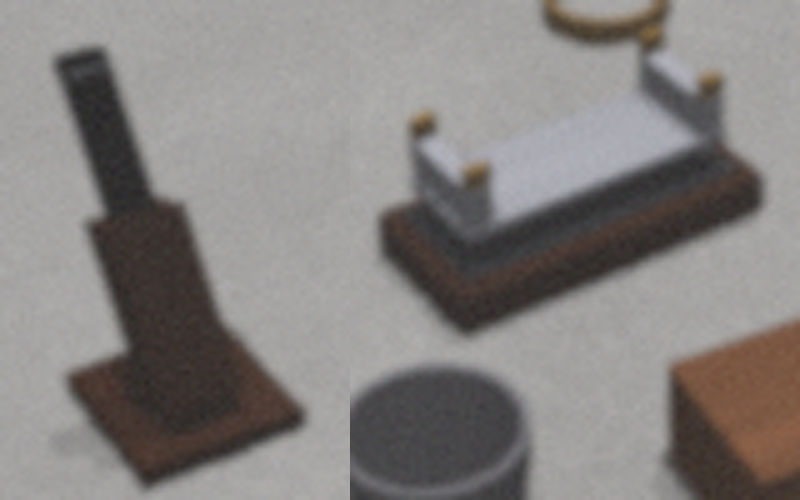

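The crops show the ring at top pixel ≈(231.8,231.5). The four gold lips of the cradle are at about (322,196), (367,183), (373,200) and (327,214). The holder base corners are visible, and the probe's free end is near (474,268) in top and (166,148) in scene. Now I'll measure.

```bash
python3 - <<'E'
from h import *
np.set_printoptions(precision=1,suppress=True)
T=cv2.imread("pics/top0.png");S=cv2.imread("pics/scene0.png")
hs=lambda im:cv2.cvtColor(im,cv2.COLOR_BGR2HSV)
def comps(m,x0,y0,w,h,mn=4):
    z=np.zeros_like(m);z[y0:y0+h,x0:x0+w]=m[y0:y0+h,x0:x0+w]
    n,l,st,c=cv2.connectedComponentsWithStats(z)
    return [(c[i],st[i,4],(l==i)) for i in range(1,n) if st[i,4]>=mn]
# gold lips
lips={}
for n,im,b in(("top",T,(312,172,70,50)),("scene",S,(270,180,80,50))):
    h=hs(im);m=((h[...,0]>12)&(h[...,0]<30)&(h[...,1]>90)&(h[...,2]>90)).astype(np.uint8)
    for c,a,_ in comps(m,*b,mn=3):print(n,"lip",c,a,onz(n,c,74)); lips.setdefault(n,[]).append(c)
# bar: median background difference in small area
for n,im,b in(("top",T,(210,200,40,85)),("scene",S,(390,152,40,50))):
    g=cv2.GaussianBlur(im,(3,3),0).astype(int); sat=g[...,0]-g[...,2]
    print(n,"bg",np.median(im[b[1]:b[1]+b[3],b[0]:b[0]+b[2]].reshape(-1,3),0), im[250 if n=="top" else 175,(228 if n=="top" else 409)])
E
```

```text
top lip [367.  182.2] 13 [612.  -98.4  74. ]
top lip [321.6 195.1] 11 [577.9  17.4  74. ]
top lip [373.1 200.1] 12 [ 566.  -113.8   74. ]
top lip [327.  213.5] 6 [530.9   3.3  74. ]
scene lip [324.2 185.8] 12 [530.5   0.3  74. ]
top bg [149. 154. 150.] [143 140 136]
scene bg [159. 160. 162.] [138 134 135]
```

```bash
python3 - <<'E'
from h import *
np.set_printoptions(precision=1,suppress=True)
T=cv2.imread("pics/top0.png");S=cv2.imread("pics/scene0.png")
def comps(m,x0,y0,w,h,mn=4):
    z=np.zeros(m.shape,np.uint8);z[y0:y0+h,x0:x0+w]=m[y0:y0+h,x0:x0+w]
    n,l,st,c=cv2.connectedComponentsWithStats(z)
    return [(c[i],st[i,4],(l==i).astype(np.uint8)) for i in range(1,n) if st[i,4]>=mn]
h=cv2.cvtColor(S,cv2.COLOR_BGR2HSV)
m=((h[...,0]>10)&(h[...,0]<30)&(h[...,1]>70)&(h[...,2]>70))
for c,a,_ in comps(m,272,183,72,40,3):print("scene lip",c,a,onz("scene",c,72))
for n,im,b,thr in(("top",T,(210,200,40,85),3),("scene",S,(390,152,40,50),1)):
    g=cv2.GaussianBlur(im,(5,5),0).astype(int); d=g[...,0]-g[...,2]
    dd=(d>=thr)
    if n=="scene": dd=g.sum(2)<445
    for c,a,l in comps(dd,*b,mn=60):
        cn=max(cv2.findContours(l,0,1)[0],key=len)
        r=cv2.minAreaRect(cn);bx=cv2.boxPoints(r);W=np.array([onz(n,p,7) for p in bx])
        print(n,"bar",c,a,r,"\n",W,"mid",onz(n,c,7),"len",np.linalg.norm(W-np.roll(W,1,0),axis=1))
# ring: dark blob
for n,im,b in(("top",T,(224,222,16,18)),("scene",S,(396,172,20,20))):
    g=cv2.GaussianBlur(im,(3,3),0).astype(float).sum(2)
    x0,y0,w,hh=b;sub=g[y0:y0+hh,x0:x0+w];print(n,"ring");print((sub/3).astype(int)) 
# holder base: brown low value; probe: black
for n,im,b in(("top",T,(420,220,65,60)),("scene",S,(155,140,65,95))):
    h=cv2.cvtColor(cv2.GaussianBlur(im,(3,3),0),cv2.COLOR_BGR2HSV)
    br=(h[...,1]>70)&(h[...,2]<120); bk=(h[...,2]<70)&(h[...,1]<70)
    for nm,mm in(("brown",br),("black",bk)):
        for c,a,l in comps(mm,*b,mn=30):
            cn=max(cv2.findContours(l,0,1)[0],key=len)
            ap=cv2.approxPolyDP(cn,2,True)[:,0];print(n,nm,c,a,ap.tolist(),cv2.boxPoints(cv2.minAreaRect(cn)).tolist())
E
```

```text
scene lip [317.3 185.1] 66 [519.4 -12.8  72. ]
scene lip [336.5 196. ] 8 [577.5  14.3  72. ]
scene lip [279.1 204.1] 8 [ 568.3 -113.4   72. ]
scene lip [289.8 214.1] 9 [ 612.1 -100.3   72. ]
top bar [229.9 242.6] 689 ((229.78378295898438, 242.29730224609375), (10.850335121154785, 66.7459945678711), 9.462322235107422) 
 [[369.2 292.4   7. ]
 [546.7 268.2   7. ]
 [542.1 238.8   7. ]
 [364.8 263.3   7. ]] mid [454.3 265.4   7. ] len [ 29.4 179.2  29.8 179. ]
scene bar [414.4 171.4] 830 ((412.0, 175.0), (46.0, 34.0), 90.0) 
 [[313.  283.8   7. ]
 [345.4 377.1   7. ]
 [564.  258.3   7. ]
 [537.3 179.5   7. ]] mid [434.4 284.6   7. ] len [247.3  98.8 248.9  83.1]
top ring
[[155 155 154 149 141 136 134 134 136 137 137 137 137 131 125 128]
 [155 155 154 149 142 137 134 135 136 136 137 138 136 128 123 128]
 [155 155 153 150 144 138 135 135 136 136 137 138 136 129 124 131]
 [155 154 152 148 143 138 135 135 136 137 138 139 137 130 126 134]
 [154 153 151 147 141 136 133 132 133 135 137 139 137 132 129 137]
 [154 153 151 146 138 131 125 122 123 127 132 136 135 132 133 141]
 [153 152 150 144 135 1
[... 3253 characters left out ...]
24902344, 205.05426025390625], [207.95335388183594, 224.89788818359375], [167.84239196777344, 229.19549560546875]]
scene black [180.1 190.9] 1103 [[166, 146], [163, 150], [172, 178], [169, 182], [176, 201], [173, 210], [175, 216], [183, 222], [197, 217], [198, 211], [185, 178], [178, 173], [171, 150]] [[150.83560180664062, 151.56166076660156], [172.64382934570312, 143.3835906982422], [200.17807006835938, 216.80824279785156], [178.36984252929688, 224.98631286621094]]
scene black [192.8 224.2] 79 [[208, 218], [178, 229], [195, 225]] [[177.6832733154297, 228.1131591796875], [207.7737579345703, 217.36654663085938], [208.7692413330078, 220.15386962890625], [178.6787567138672, 230.90048217773438]]
```

```bash
python3 - <<'E'
from h import *
np.set_printoptions(precision=1,suppress=True)
t=cv2.imread("pics/top0.png");s=cv2.imread("pics/scene0.png")
def g(im,x0,y0,w,h,k):
    c=crop(im,x0,y0,w,h,k);c=cv2.convertScaleAbs(c,alpha=1.6,beta=-10)
    for i in range(0,w,10):
        cv2.putText(c,str(x0+i),(i*k,8),0,.3,(0,0,255));cv2.line(c,(i*k,0),(i*k,h*k),(0,0,255) if i%10==0 else 0,1) if 0 else cv2.line(c,(i*k,10),(i*k,16),(0,0,255),1)
    for j in range(0,h,10): cv2.putText(c,str(y0+j),(0,j*k),0,.3,(0,0,255));cv2.line(c,(20,j*k),(26,j*k),(0,0,255),1)
    return c
cv2.imwrite("pics/d1.png",g(t,420,220,65,55,12));cv2.imwrite("pics/d2.png",g(s,155,140,65,95,6))
print("ring",onz("top",(231.4,230.8),7),onz("scene",(415,182),7))
E
```

```text
ring [486.1 262.3   7. ] [484.6 260.8   7. ]
```

View pics/d1.png

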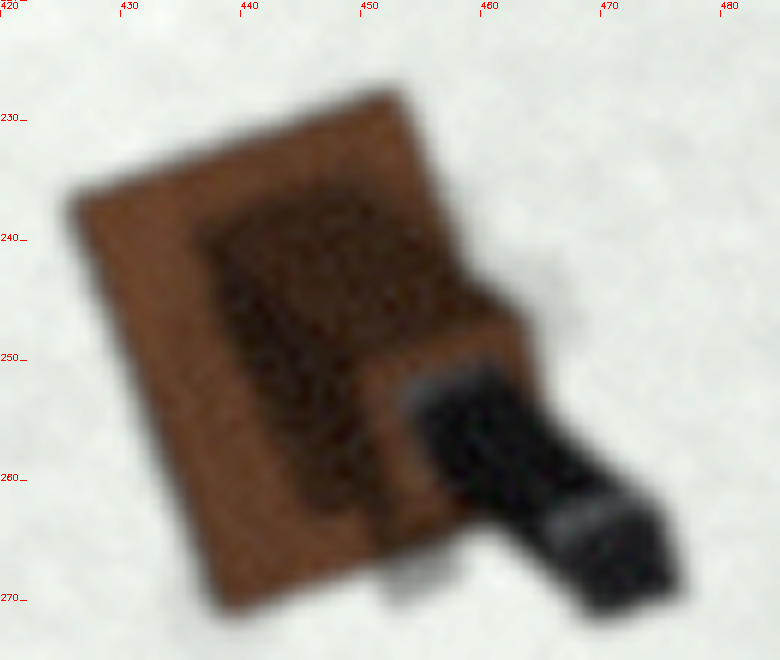

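View pics/d2.png

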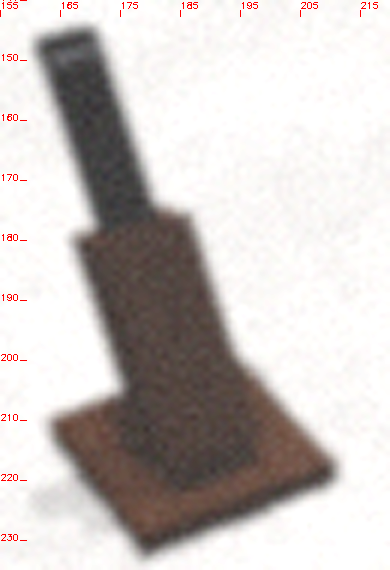

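```bash
python3 - <<'E'
from h import *
np.set_printoptions(precision=2,suppress=True)
A,B,C=[onz("top",p,12) for p in((425.8,236.0),(452.8,226.8),(438.3,270.5))]
print(A,B,C,"AC",np.linalg.norm(C-A),"AB",np.linalg.norm(B-A))
hx=(A-C);hy=(B-A);print("yaw from x",np.degrees(np.arctan2(hx[1],hx[0])),"from y",np.degrees(np.arctan2(hy[1],hy[0])))
ctr=(B+C)/2;print("centre",ctr)
# scene base corners z=12 : left (52,420),(335,465) bottom (147,545)
L,Rr,Bo=[onz("scene",(155+u/6-.4,140+v/6-.4),12) for u,v in((52,422),(335,462),(145,543))]
print("scene",L,Rr,Bo,np.linalg.norm(Rr-Bo),np.linalg.norm(L-Bo))
top,e=tri((165.7,145.5),(471.8,266.7));print("top",top,e)
for yaw in(14,17,20):
    y=np.radians(yaw);a=np.array([-np.sin(.349)*np.cos(y),-np.sin(.349)*np.sin(y),np.cos(.349)])
    for n in("top","scene"):
        print(yaw,n,[proj(n,top-a*k) for k in(0,35,70)])
    print("tip",top-a*160)
E
```

```text
[ 476.97 -260.31   12.  ] [ 502.1  -332.28   12.  ] [ 386.44 -291.72   12.  ] AC 95.82512972825792 AB 76.23776471706928
yaw from x 19.13360055088334 from y -70.74992862932964
centre [ 444.27 -312.     12.  ]
scene [ 415.03 -365.79   12.  ] [ 479.01 -261.08   12.  ] [ 509.15 -332.96   12.  ] 77.94108895270263 99.67713277220561
top [ 406.6  -326.28  171.23] 1.5537198564695078
14 top [array([472.17, 266.73]), array([465.93, 260.83]), array([460.11, 255.32])]
14 scene [array([166.07, 145.56]), array([170.63, 160.84]), array([175.11, 175.82])]
tip [ 459.68 -313.05   20.88]
17 top [array([472.17, 266.73]), array([465.67, 260.9 ]), array([459.61, 255.46])]
17 scene [array([166.07, 145.56]), array([170.91, 160.76]), array([175.66, 175.66])]
tip [ 458.92 -310.29   20.88]
20 top [array([472.17, 266.73]), array([465.42, 260.98]), array([459.12, 255.62])]
20 scene [array([166.07, 145.56]), array([171.19, 160.68]), array([176.2 , 175.49])]
tip [ 458.01 -307.57   20.88]
```

The measurements agree with each other:

| Item | Position | Direction | Check |
|---|---|---|---|
| Bar middle | ≈(455.7, 265.7) | x axis at −7.8° | 179 × 29 mm; ring 30 mm along its +x |
| Cradle | ≈(572, −48.7) | yaw ≈16.8° | lips 121 mm apart |
| Holder | n/a | yaw ≈19.5° | probe top near (406.6, −326, 170), in the holder's lean plane |

Next I'll set up move bookkeeping.

```bash
cat >> h.py <<'E'
import json,os
np.set_printoptions(precision=2,suppress=True)
def down(phi):
    p=np.radians(phi);c,s=np.cos(p),np.sin(p);return R.from_matrix(np.array([[-s,c,0],[c,s,0],[0,0,-1.]]).T.reshape(3,3).T if 0 else np.column_stack([[-s,c,0],[c,s,0],[0,0,-1]]))
def load():
    if os.path.exists("cmd.json"):
        d=json.load(open("cmd.json"));return np.array(d["p"]),R.from_quat(d["q"])
    return np.array([204.335,483.623,231.322]),down(np.degrees(1.171))
def plan(p,r):
    p0,r0=load();t=r0.inv().apply(np.array(p)-p0)/300;w=(r0.inv()*r).as_rotvec()/np.pi
    n=max(np.linalg.norm(t)*300/50,np.degrees(np.linalg.norm(w*np.pi))/8.59)
    print("ROW",np.round(np.r_[t,w],4).tolist(),"min rows %.1f"%n)
def did(row):
    p0,r0=load();row=np.array(row,float)
    p=p0+r0.apply(row[:3]*300);r=r0*R.from_rotvec(row[3:6]*np.pi)
    json.dump({"p":p.tolist(),"q":r.as_quat().tolist()},open("cmd.json","w"))
def st():
    s=get_state();p0,r0=load();q=s["tool_rot"];r=R.from_quat([q[1],q[2],q[3],q[0]])
    print("t",s["time_s"],"tcp",s["tcp_pos"],"cmd",p0,"err",s["tcp_pos"]-p0,"rotdeg",np.degrees((r0.inv()*r).as_rotvec()),"F",s["wrist_force"],"M",s["wrist_torque"],"w",s["width"],"\nq",s["joint_pos"],"dq",np.abs(s["dq"]).max(),"zax",r.as_matrix()[:,2]);return s
E
python3 - <<'E'
from h import *
st();plan([455.7,265.7,80],down(82.2))
E
```

```text
t 0.1 tcp [204.14 483.29 230.68] cmd [204.34 483.62 231.32] err [-0.19 -0.34 -0.64] rotdeg [0.08 0.01 0.  ] F [-1.03 -1.18  0.12] M [-0.    0.03  0.02] w 85.22945769838174 
q [ 1.02  0.34  1.52 -0.    1.28 -0.15] dq 0.00287919531683848 zax [-0. -0. -1.]
ROW [-1.0545, -0.343, 0.5044, 0.0, 0.0, -0.0839] min rows 7.3
```

Request:
apply_moves(
  targets=[
    [-0.13, -0.04, 0.06, 0, 0, -0.01, 1],
    [-0.27, -0.08, 0.12, 0, 0, -0.02, 1],
    [-0.4, -0.13, 0.18, 0, 0, -0.03, 1],
    [-0.54, -0.17, 0.24, 0, 0, -0.042, 1],
    [-0.67, -0.21, 0.3, 0, 0, -0.05, 1],
    [-0.8, -0.26, 0.36, 0, 0, -0.06, 1],
    [-0.8, -0.26, 0.36, 0, 0, -0.06, 1],
  ],
)

```text
time_s: 0.8
tcp_pos: [396.9, 314.6, 120.8]
tool_rot: [-0.001, 0.108, 0.994, -0.002]
wrist_force: [0.3, 1.7, -0.2]
width: 85.4
```

```bash
python3 - <<'E'
from h import *
did([-0.8,-0.26,0.36,0,0,-0.06]);st();plan([455.7,265.7,60],down(82.2))
E
```

```text
t 0.8 tcp [396.93 314.58 120.78] cmd [395.05 318.36 123.32] err [ 1.89 -3.78 -2.54] rotdeg [0.21 0.14 0.25] F [ 0.28  1.73 -0.25] M [ 0.02  0.01 -0.02] w 85.43016152113519 
q [ 0.52  0.43  1.73 -0.    0.99 -0.84] dq 0.09411562257380382 zax [-0. -0. -1.]
ROW [-0.2345, -0.1292, 0.2111, 0.0, 0.0, -0.0239] min rows 2.0
```

Request:
apply_moves(
  targets=[
    [-0.1, -0.06, 0.1, 0, 0, -0.012, 1],
    [-0.2345, -0.129, 0.211, 0, 0, -0.024, 1],
    [-0.2345, -0.129, 0.211, 0, 0, -0.024, 1],
    [-0.2345, -0.129, 0.211, 0, 0, -0.024, 1],
    [-0.2345, -0.129, 0.211, 0, 0, -0.024, 1],
  ],
)

```text
time_s: 1.3
tcp_pos: [455.2, 266.6, 60.6]
tool_rot: [0.0, 0.068, 0.998, 0.0]
wrist_force: [0.9, 1.0, 1.3]
width: 85.0
```

```bash
python3 - <<'E'
from h import *
did([-0.2345,-0.129,0.211,0,0,-0.024]);st();plan([455.7,265.7,2.2],down(82.2))
for n in("top","scene"): cv2.imwrite(f"pics/{n}1.png",camera(n)[:,:,::-1])
t=cv2.imread("pics/top1.png");s=cv2.imread("pics/scene1.png")
cv2.imwrite("pics/e1.png",np.hstack([crop(t,180,190,100,120,4),crop(s,370,90,100,120,4)]))
E
```

```text
t 1.3 tcp [455.19 266.63  60.6 ] cmd [455.72 265.76  60.02] err [-0.53  0.86  0.58] rotdeg [-0.03 -0.    0.  ] F [0.88 1.   1.26] M [0.02 0.02 0.02] w 85.02032512926887 
q [ 0.38  0.55  1.73  0.    0.87 -1.05] dq 0.015625891540622442 zax [ 0.  0. -1.]
ROW [0.0, -0.0002, 0.1927, 0.0, 0.0, 0.0001] min rows 1.2
```

View pics/e1.png

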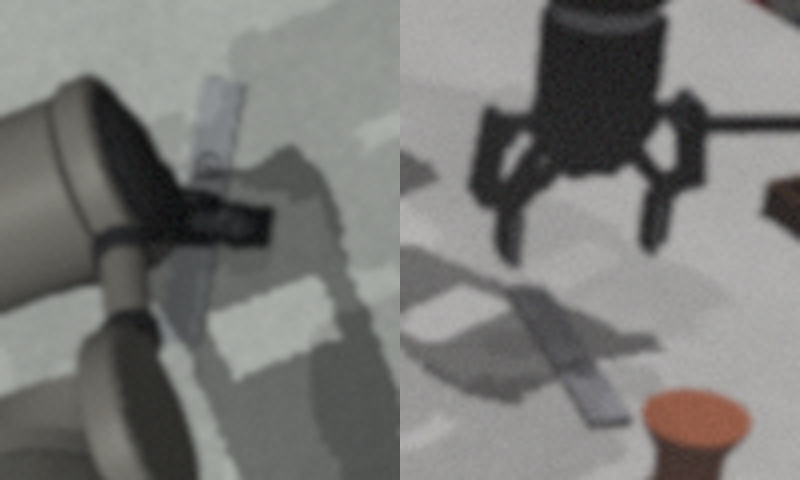

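The gripper is centred over the bar with its jaws across it. Now I'll descend.

Request:
apply_moves(
  targets=[
    [0, 0, 0.06, 0, 0, 0, 1],
    [0, 0, 0.12, 0, 0, 0, 1],
    [0, 0, 0.16, 0, 0, 0, 1],
    [0, 0, 0.18, 0, 0, 0, 1],
    [0, 0, 0.192, 0, 0, 0, 1],
    [0, 0, 0.192, 0, 0, 0, 1],
    [0, 0, 0.192, 0, 0, 0, 1],
  ],
)

```text
time_s: 2.1
tcp_pos: [456.1, 266.0, 3.0]
tool_rot: [0.0, 0.068, 0.998, 0.0]
wrist_force: [-0.1, -0.6, -0.4]
width: 85.2
```

```bash
python3 - <<'E'
from h import *
did([0,0,0.192,0,0,0]);st()
E
```

```text
t 2.1 tcp [456.07 266.     2.96] cmd [455.72 265.76   2.42] err [0.36 0.24 0.53] rotdeg [-0.03 -0.05 -0.  ] F [-0.14 -0.62 -0.42] M [ 0.   -0.01 -0.  ] w 85.21606213984867 
q [ 0.38  0.64  1.77  0.    0.73 -1.05] dq 0.003925338809670891 zax [ 0.  0. -1.]
```

Request:
apply_moves(
  targets=[
    [0, 0, 0.002, 0, 0, 0, 0.4],
    [0, 0, 0.002, 0, 0, 0, 0.3],
    [0, 0, 0.002, 0, 0, 0, 0.2],
    [0, 0, 0.002, 0, 0, 0, 0.1],
    [0, 0, 0.002, 0, 0, 0, 0],
    [0, 0, 0.002, 0, 0, 0, 0],
    [0, 0, 0.002, 0, 0, 0, 0],
    [0, 0, 0.002, 0, 0, 0, 0],
  ],
  newtons=50,
)

```text
time_s: 2.9
tcp_pos: [455.9, 265.8, 2.2]
tool_rot: [0.0, 0.068, 0.998, 0.0]
wrist_force: [-1.5, -0.9, 5.8]
width: 26.0
```

```bash
python3 - <<'E'
from h import *
did([0,0,0.002,0,0,0]);st()
E
```

```text
t 2.9 tcp [455.88 265.83   2.22] cmd [455.72 265.76   1.82] err [0.16 0.06 0.4 ] rotdeg [-0.02 -0.03  0.01] F [-1.45 -0.92  5.78] M [-0.07  0.21 -0.03] w 26.04681007921307 
q [ 0.38  0.64  1.77  0.    0.73 -1.05] dq 0.0014167813695356271 zax [ 0.  0. -1.]
```

Request:
apply_moves(
  targets=[
    [0, 0, -0.02, 0, 0, 0, 0],
    [0, 0, -0.05, 0, 0, 0, 0],
    [0, 0, -0.1, 0, 0, 0, 0],
    [0, 0, -0.1, 0, 0, 0, 0],
    [0, 0, -0.1, 0, 0, 0, 0],
  ],
)

```text
time_s: 3.4
tcp_pos: [455.8, 265.8, 32.0]
tool_rot: [0.0, 0.068, 0.998, 0.0]
wrist_force: [-0.4, 0.1, -2.9]
width: 25.8
```

```bash
python3 - <<'E'
from h import *
did([0,0,-0.1,0,0,0]);st()
for n in("top","scene"): cv2.imwrite(f"pics/{n}2.png",camera(n)[:,:,::-1])
t=cv2.imread("pics/top2.png");s=cv2.imread("pics/scene2.png")
cv2.imwrite("pics/e2.png",np.hstack([crop(t,180,190,100,120,4),crop(s,370,90,100,120,4)]))
E
```

```text
t 3.4 tcp [455.83 265.83  32.02] cmd [455.72 265.76  31.82] err [0.11 0.06 0.19] rotdeg [-0.02 -0.04 -0.  ] F [-0.4   0.1  -2.87] M [ 0.04 -0.02 -0.07] w 25.765038936226123 
q [ 0.38  0.59  1.75  0.    0.8  -1.05] dq 0.01610799247771175 zax [ 0.  0. -1.]
```

View pics/e2.png

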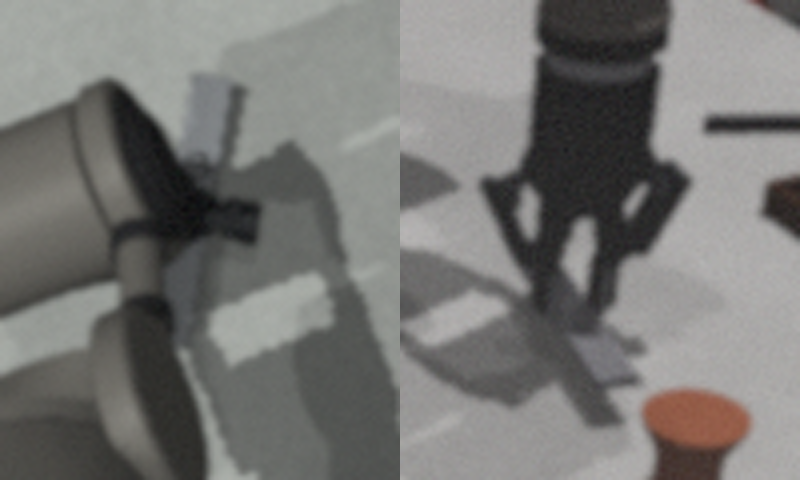

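The bar is off the table, and the wrist reads −2.9 N, which matches its weight. Next I'll carry it over the cradle.

```bash
python3 - <<'E'
from h import *
plan([513,110,150],down(49.5)); plan([571.8,-48.6,150],down(16.8))
E
```

```text
ROW [-0.2595, -0.4886, -0.3939, 0.0, 0.0, 0.1817] min rows 4.1
ROW [-0.5253, -0.9858, -0.3939, 0.0, 0.0, 0.3634] min rows 7.6
```

Request:
apply_moves(
  targets=[
    [0, 0, -0.1, 0, 0, 0, 0],
    [0, -0.02, -0.2, 0, 0, 0.01, 0],
    [-0.04, -0.07, -0.3, 0, 0, 0.03, 0],
    [-0.08, -0.15, -0.37, 0, 0, 0.06, 0],
    [-0.13, -0.25, -0.394, 0, 0, 0.09, 0],
    [-0.18, -0.34, -0.394, 0, 0, 0.12, 0],
    [-0.22, -0.42, -0.394, 0, 0, 0.15, 0],
    [-0.26, -0.49, -0.394, 0, 0, 0.18, 0],
  ],
)

```text
time_s: 4.3
tcp_pos: [512.9, 108.2, 149.3]
tool_rot: [-0.001, 0.346, 0.938, -0.0]
wrist_force: [-0.6, -0.3, -2.3]
width: 25.9
```

```bash
python3 - <<'E'
from h import *
did([-0.26,-0.49,-0.394,0,0,0.18]);st();plan([571.8,-48.6,120],down(16.8))
E
```

```text
t 4.3 tcp [512.9  108.16 149.35] cmd [513.08 109.55 150.02] err [-0.18 -1.39 -0.67] rotdeg [0.06 0.06 0.25] F [-0.6  -0.26 -2.33] M [0.   0.05 0.01] w 25.893199582141136 
q [ 0.06  0.42  1.65 -0.    1.08 -0.8 ] dq 0.4961052708447571 zax [-0. -0. -1.]
ROW [-0.4897, -0.2764, 0.1001, 0.0, 0.0, 0.1834] min rows 3.8
```

Request:
apply_moves(
  targets=[
    [-0.1, -0.055, 0.01, 0, 0, 0.036, 0],
    [-0.2, -0.11, 0.03, 0, 0, 0.073, 0],
    [-0.3, -0.17, 0.05, 0, 0, 0.11, 0],
    [-0.39, -0.22, 0.08, 0, 0, 0.147, 0],
    [-0.45, -0.255, 0.1, 0, 0, 0.17, 0],
    [-0.49, -0.2765, 0.1, 0, 0, 0.1835, 0],
    [-0.49, -0.2765, 0.1, 0, 0, 0.1835, 0],
    [-0.49, -0.2765, 0.1, 0, 0, 0.1835, 0],
  ],
)

```text
time_s: 5.1
tcp_pos: [571.6, -48.0, 119.9]
tool_rot: [-0.0, 0.596, 0.803, 0.0]
wrist_force: [-0.3, 0.4, -3.0]
width: 25.9
```

```bash
python3 - <<'E'
from h import *
did([-0.49,-0.2765,0.1,0,0,0.1835]);st()
for n in("top","scene"): cv2.imwrite(f"pics/{n}3.png",camera(n)[:,:,::-1])
t=cv2.imread("pics/top3.png");s=cv2.imread("pics/scene3.png")
cv2.imwrite("pics/e3.png",np.hstack([crop(t,300,150,100,120,4),crop(s,250,120,100,120,4)]))
E
```

```text
t 5.1 tcp [571.58 -48.   119.92] cmd [571.86 -48.67 120.02] err [-0.28  0.67 -0.11] rotdeg [ 0.02  0.05 -0.08] F [-0.33  0.4  -2.97] M [-0.02  0.   -0.02] w 25.92445711854504 
q [-0.22  0.54  1.54  0.    1.07 -0.51] dq 0.01945269220298267 zax [-0.  0. -1.]
```

View pics/e3.png

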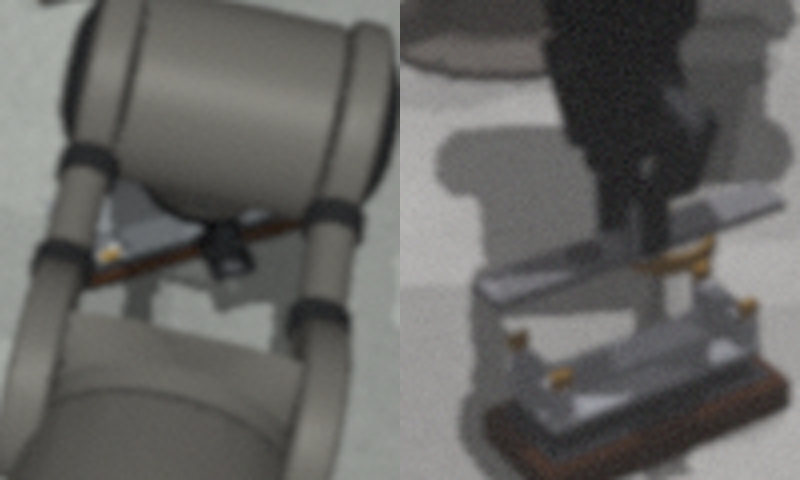

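```bash
python3 - <<'E'
from h import *
c=np.array([571.7,-48.3]);a=np.radians(-73.2);ux=np.array([np.cos(a),np.sin(a)]);uy=np.array([-ux[1],ux[0]])
s=cv2.imread("pics/scene3.png");k=7;im=crop(s,260,150,100,80,k)
def dr(p,col):
    q=proj("scene",p);cv2.circle(im,(int((q[0]-260+.5)*k),int((q[1]-150+.5)*k)),3,col,-1)
for sx in(-90,90):
    for sy in(-14,14):
        for z,col in((118,(0,0,255)),(125,(0,255,0))): dr([*(c+ux*sx+uy*sy),z],col)
for sx in(-60,60):
    for sy in(-23,23): dr([*(np.array([571.8,-48.6])+ux*sx+uy*sy),74],(255,0,0))
cv2.imwrite("pics/f3.png",im)
E
```

```text
(no output)
```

View pics/f3.png

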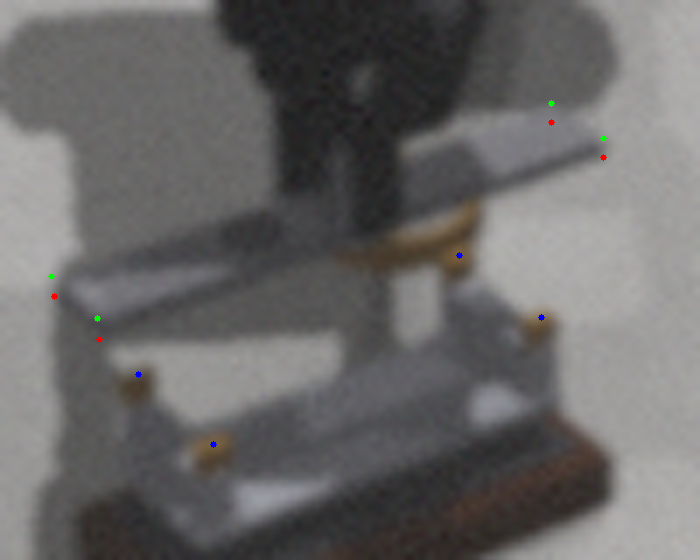

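The bar hangs level over the cradle, aligned with the supports to within about 2–3 mm, and the notch allows ±6 mm. The ring is on the left side in the scene view. I'll lower it to just above the seat.

Request:
apply_moves(
  targets=[
    [0, 0, 0.04, 0, 0, 0, 0],
    [0, 0, 0.08, 0, 0, 0, 0],
    [0, 0, 0.12, 0, 0, 0, 0],
    [0, 0, 0.15, 0, 0, 0, 0],
    [0, 0, 0.165, 0, 0, 0, 0],
    [0, 0, 0.165, 0, 0, 0, 0],
    [0, 0, 0.165, 0, 0, 0, 0],
  ],
)

```text
time_s: 5.9
tcp_pos: [572.1, -48.7, 70.6]
tool_rot: [0.0, 0.596, 0.803, 0.0]
wrist_force: [0.1, 0.2, -2.7]
width: 25.8
```

```bash
python3 - <<'E'
from h import *
did([0,0,.165,0,0,0]);st()
for n in("top","scene"): cv2.imwrite(f"pics/{n}4.png",camera(n)[:,:,::-1])
t=cv2.imread("pics/top4.png");s=cv2.imread("pics/scene4.png")
cv2.imwrite("pics/e4.png",crop(s,260,170,100,80,7))
E
```

```text
t 5.9 tcp [572.08 -48.73  70.63] cmd [571.86 -48.67  70.52] err [ 0.23 -0.06  0.11] rotdeg [-0.02 -0.01  0.  ] F [ 0.11  0.21 -2.73] M [-0.    0.01 -0.06] w 25.786059469555344 
q [-0.22  0.6   1.59  0.    0.96 -0.51] dq 0.010587528238710333 zax [ 0.  0. -1.]
```

View pics/e4.png

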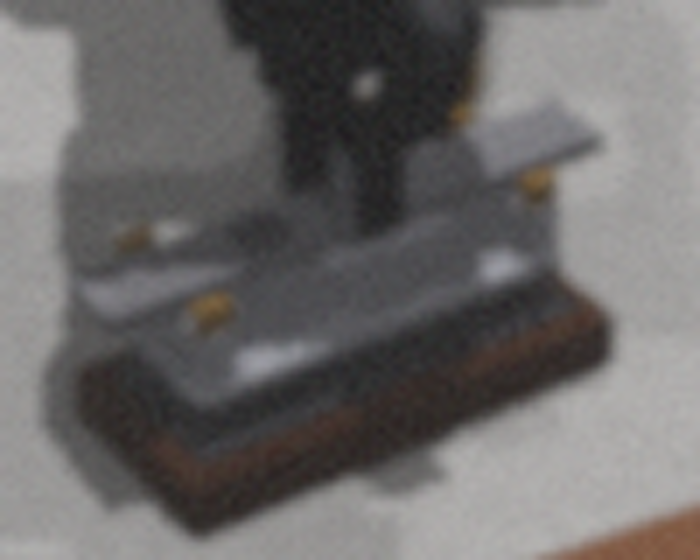

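The bar lies between the lips at both ends. I'll lower it gently.

Request:
apply_moves(
  targets=[
    [0, 0, 0.004, 0, 0, 0, 0],
    [0, 0, 0.008, 0, 0, 0, 0],
    [0, 0, 0.01, 0, 0, 0, 0],
    [0, 0, 0.01, 0, 0, 0, 0],
    [0, 0, 0.01, 0, 0, 0, 0],
  ],
)

```text
time_s: 6.5
tcp_pos: [571.9, -48.7, 67.5]
tool_rot: [-0.0, 0.596, 0.803, 0.0]
wrist_force: [-0.8, 0.9, -3.3]
width: 26.0
```

Request:
apply_moves(
  targets=[
    [0, 0, 0.002, 0, 0, 0, 0],
    [0, 0, 0.003, 0, 0, 0, 0],
    [0, 0, 0.003, 0, 0, 0, 0],
  ],
)

```text
time_s: 6.8
tcp_pos: [571.8, -48.7, 66.5]
tool_rot: [-0.0, 0.596, 0.803, 0.0]
wrist_force: [-0.1, -0.1, -1.9]
width: 26.0
```

```bash
python3 - <<'E'
from h import *
did([0,0,.01,0,0,0]);did([0,0,.003,0,0,0]);st()
E
```

```text
t 6.8 tcp [571.83 -48.66  66.54] cmd [571.86 -48.67  66.62] err [-0.02  0.01 -0.09] rotdeg [0.   0.01 0.  ] F [-0.07 -0.15 -1.95] M [ 0.03  0.02 -0.  ] w 25.968723625073686 
q [-0.22  0.6   1.59  0.    0.95 -0.51] dq 0.0017011341331670108 zax [-0.  0. -1.]
```

Request:
apply_moves(
  targets=[
    [0, 0, 0.002, 0, 0, 0, 0],
    [0, 0, 0.002, 0, 0, 0, 0],
    [0, 0, 0.002, 0, 0, 0, 0],
  ],
)

```text
time_s: 7.1
tcp_pos: [572.0, -48.7, 66.3]
tool_rot: [0.0, 0.596, 0.803, 0.0]
wrist_force: [-0.7, -0.1, 1.7]
width: 25.8
```

Request:
apply_moves(
  targets=[
    [0, 0, 0.002, 0, 0, 0, 0],
    [0, 0, 0.002, 0, 0, 0, 0],
    [0, 0, 0.002, 0, 0, 0, 0],
  ],
)

```text
time_s: 7.4
tcp_pos: [571.9, -48.7, 65.6]
tool_rot: [0.0, 0.596, 0.803, 0.0]
wrist_force: [-2.2, 0.0, 3.2]
width: 25.6
```

Contact is confirmed: the reading went from −2.7 to above 0. I'll back off a touch so the cradle rests up, then release.

Request:
apply_moves(
  targets=[
    [0, 0, -0.002, 0, 0, 0, 0],
    [0, 0, -0.002, 0, 0, 0, 0],
    [0, 0, -0.002, 0, 0, 0, 0.35],
    [0, 0, -0.002, 0, 0, 0, 0.4],
    [0, 0, -0.002, 0, 0, 0, 0.6],
    [0, 0, -0.002, 0, 0, 0, 0.8],
    [0, 0, -0.002, 0, 0, 0, 0.8],
    [0, 0, -0.002, 0, 0, 0, 0.8],
  ],
)

```text
time_s: 8.2
tcp_pos: [571.9, -48.7, 66.0]
tool_rot: [0.0, 0.596, 0.803, 0.0]
wrist_force: [0.4, 1.2, 0.3]
width: 68.1
```

Request:
apply_moves(
  targets=[
    [0, 0, -0.03, 0, 0, 0, 0.8],
    [0, 0, -0.08, 0, 0, 0, 0.8],
    [0, 0, -0.18, 0, 0, 0, 0.8],
    [0, 0, -0.3, 0, 0, 0, 0.8],
    [0, 0, -0.4, 0, 0, 0, 0.8],
    [0, 0, -0.5, 0, 0, 0, 0.8],
    [0, 0, -0.5, 0, 0, 0, 0.8],
  ],
)

```text
time_s: 8.9
tcp_pos: [574.0, -49.1, 221.5]
tool_rot: [0.004, 0.596, 0.803, 0.002]
wrist_force: [0.5, 0.6, 0.6]
width: 68.3
```

```bash
python3 - <<'E'
from h import *
did([0,0,.004,0,0,0]);did([0,0,-.002,0,0,0]);did([0,0,-.5,0,0,0]);st()
for n in("top","scene"): cv2.imwrite(f"pics/{n}5.png",camera(n)[:,:,::-1])
t=cv2.imread("pics/top5.png");s=cv2.imread("pics/scene5.png")
cv2.imwrite("pics/e5.png",crop(s,260,170,100,80,7))
# probe grasp plan
y=np.radians(19.5);a=np.array([-np.sin(.349)*np.cos(y),-np.sin(.349)*np.sin(y),np.cos(.349)])
z=-a;jy=-np.array([-np.sin(y),np.cos(y),0]);r=R.from_matrix(np.column_stack([np.cross(jy,z),jy,z]))
top=np.array([406.6,-326.3,170.0])
plan([480,-200,240],down(-30))
plan(top-a*(160-108)+a*90,r); print(top-a*52,top-a*52+a*90)
E
```

```text
t 8.9 tcp [573.97 -49.07 221.45] cmd [571.86 -48.67 216.02] err [ 2.12 -0.4   5.43] rotdeg [-0.48 -0.26 -0.01] F [0.5  0.61 0.64] M [ 0.03 -0.03  0.05] w 68.32322709424933 
q [-0.22  0.44  1.4   0.    1.29 -0.51] dq 0.08079466057300325 zax [ 0.01 -0.   -1.  ]
ROW [-0.3945, -0.4388, -0.0799, 0.0, 0.0, 0.2599] min rows 5.4
ROW [-0.729, -0.8379, 0.0344, -0.0845, 0.0887, 0.4796] min rows 10.4
[ 423.36 -320.36  121.13] [ 394.35 -330.64  205.71]
```

View pics/e5.png

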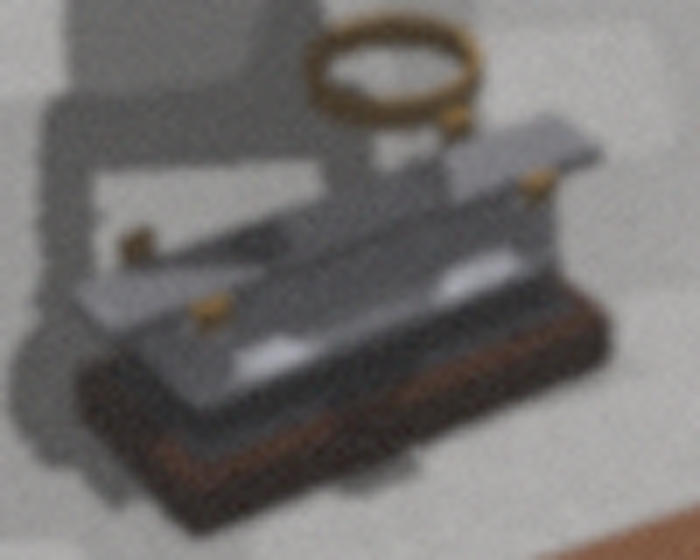

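View pics/top5.png

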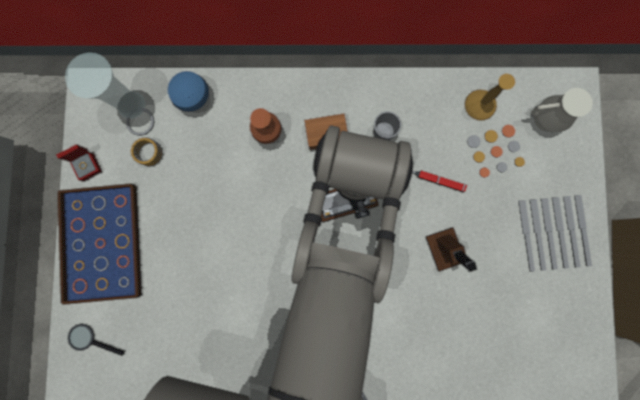

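The bar lies flat across both supports, between the lips, with the cradle up. Next I'll go to the probe, via a high waypoint.

Request:
apply_moves(
  targets=[
    [-0.1, -0.1, -0.03, 0, 0, 0.045, 0.8],
    [-0.2, -0.22, -0.06, 0, 0, 0.09, 0.8],
    [-0.3, -0.33, -0.08, 0, 0, 0.135, 0.8],
    [-0.4, -0.44, -0.08, 0, 0, 0.18, 1],
    [-0.4, -0.44, -0.08, 0, 0, 0.225, 1],
    [-0.4, -0.44, -0.08, 0, 0, 0.26, 1],
    [-0.4, -0.44, -0.08, 0, 0, 0.26, 1],
  ],
)

```text
time_s: 9.7
tcp_pos: [479.3, -201.8, 238.8]
tool_rot: [-0.001, 0.867, 0.499, -0.001]
wrist_force: [-0.6, -0.1, -0.2]
width: 84.8
```

```bash
cat >> h.py <<'E'
_y=np.radians(19.5);AX=np.array([-np.sin(.349)*np.cos(_y),-np.sin(.349)*np.sin(_y),np.cos(.349)])
_j=-np.array([-np.sin(_y),np.cos(_y),0]);RP=R.from_matrix(np.column_stack([np.cross(_j,-AX),_j,-AX]))
TOP=np.array([406.6,-326.3,170.0])
E
python3 - <<'E'
from h import *
did([-.4,-.44,-.08,0,0,.26]);st();plan(TOP-AX*52+AX*90,RP)
E
```

```text
t 9.7 tcp [ 479.31 -201.77  238.76] cmd [ 480.13 -201.68  240.02] err [-0.82 -0.1  -1.26] rotdeg [0.15 0.01 0.11] F [-0.59 -0.06 -0.22] M [-0.01 -0.   -0.  ] w 84.77827464091149 
q [-0.55  0.33  1.52  0.    1.29 -0.02] dq 0.11423389922803448 zax [-0.  0. -1.]
ROW [-0.5153, -0.0325, 0.1144, -0.0392, 0.1064, 0.2226] min rows 5.2
```

Request:
apply_moves(
  targets=[
    [-0.1, 0, 0, -0.007, 0.02, 0.04, 1],
    [-0.2, -0.01, 0, -0.014, 0.04, 0.08, 1],
    [-0.3, -0.02, 0.02, -0.02, 0.06, 0.12, 1],
    [-0.4, -0.03, 0.05, -0.027, 0.08, 0.16, 1],
    [-0.48, -0.0325, 0.08, -0.034, 0.095, 0.2, 1],
    [-0.5155, -0.0325, 0.1145, -0.039, 0.1065, 0.2225, 1],
    [-0.5155, -0.0325, 0.1145, -0.039, 0.1065, 0.2225, 1],
    [-0.5155, -0.0325, 0.1145, -0.039, 0.1065, 0.2225, 1],
  ],
)

```text
time_s: 10.5
tcp_pos: [394.2, -330.3, 205.2]
tool_rot: [-0.03, 0.97, 0.168, 0.171]
wrist_force: [0.2, -0.7, 0.5]
width: 85.4
```

```bash
python3 - <<'E'
from h import *
did([-0.5155,-0.0325,0.1145,-0.039,0.1065,0.2225]);st();plan(TOP-AX*52,RP)
for n in("top","scene"): cv2.imwrite(f"pics/{n}6.png",camera(n)[:,:,::-1])
t=cv2.imread("pics/top6.png");s=cv2.imread("pics/scene6.png")
cv2.imwrite("pics/e6.png",np.hstack([crop(t,400,200,100,120,4),crop(s,120,80,100,160,4)[:480]]))
E
```

```text
t 10.5 tcp [ 394.23 -330.26  205.22] cmd [ 394.32 -330.71  205.67] err [-0.09  0.45 -0.45] rotdeg [ 0.1  -0.04 -0.14] F [ 0.2  -0.71  0.52] M [-0.05  0.14  0.01] w 85.40472683851442 
q [-1.06  0.29  1.74  0.39  1.09 -0.01] dq 0.025431583180022702 zax [ 0.32  0.12 -0.94]
ROW [0.0002, 0.0001, 0.2999, -0.0003, -0.0, 0.0] min rows 1.8
```

View pics/e6.png

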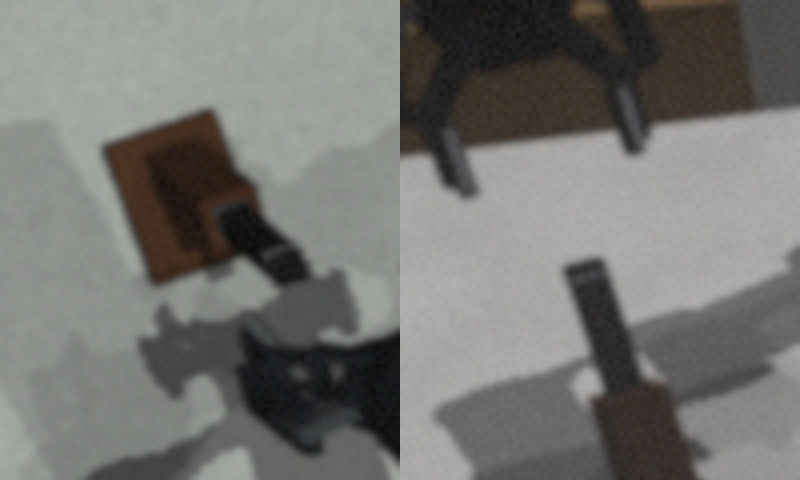

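```bash
python3 - <<'E'
from h import *
p=np.array([394.2,-330.4,205.4])+AX*13
for s in(1,-1):
    for o in (42,50):
        q=p+_j*o*s if 0 else p+RP.as_matrix()[:,1]*o*s
        for n,x0,y0,dx in(("top",400,200,0),("scene",120,80,400)):
            u=proj(n,q);print(n,s,o,u,"crop",(u-[x0,y0]+.5)*4+[dx,0])
E
```

```text
top 1 42 [500.9  269.54] crop [405.6  280.17]
scene 1 42 [139.34 128.58] crop [479.36 196.3 ]
top 1 50 [504.41 268.33] crop [419.63 275.3 ]
scene 1 50 [135.55 129.56] crop [464.18 200.22]
top -1 42 [464.05 282.33] crop [258.22 331.32]
scene -1 42 [177.34 118.76] crop [631.36 157.04]
top -1 50 [460.54 283.55] crop [244.17 336.2 ]
scene -1 50 [180.79 117.87] crop [645.16 153.47]
```

The projected fingertips match the picture to about 2 mm, and they straddle the probe's axis in both views. I'll advance along the probe.

Request:
apply_moves(
  targets=[
    [0, 0, 0.06, 0, 0, 0, 1],
    [0, 0, 0.12, 0, 0, 0, 1],
    [0, 0, 0.18, 0, 0, 0, 1],
    [0, 0, 0.24, 0, 0, 0, 1],
    [0, 0, 0.28, 0, 0, 0, 1],
    [0, 0, 0.3, 0, 0, 0, 1],
    [0, 0, 0.3, 0, 0, 0, 1],
    [0, 0, 0.3, 0, 0, 0, 1],
  ],
)

```text
time_s: 11.4
tcp_pos: [423.6, -320.5, 121.6]
tool_rot: [-0.029, 0.97, 0.167, 0.171]
wrist_force: [-0.0, 0.5, -0.1]
width: 85.3
```

```bash
python3 - <<'E'
from h import *
did([0,0,.3,0,0,0]);st()
for n in("top","scene"): cv2.imwrite(f"pics/{n}7.png",camera(n)[:,:,::-1])
t=cv2.imread("pics/top7.png");s=cv2.imread("pics/scene7.png")
cv2.imwrite("pics/e7.png",np.hstack([crop(t,410,210,100,100,4),crop(s,120,110,100,100,4)]))
E
```

```text
t 11.4 tcp [ 423.64 -320.53  121.63] cmd [ 423.31 -320.37  121.1 ] err [ 0.33 -0.17  0.53] rotdeg [-0.04  0.02 -0.06] F [-0.01  0.52 -0.14] M [-0.08  0.1  -0.06] w 85.3056004338695 
q [-0.99  0.41  1.82  0.45  0.88 -0.05] dq 0.008355558929656155 zax [ 0.32  0.11 -0.94]
```

View pics/e7.png

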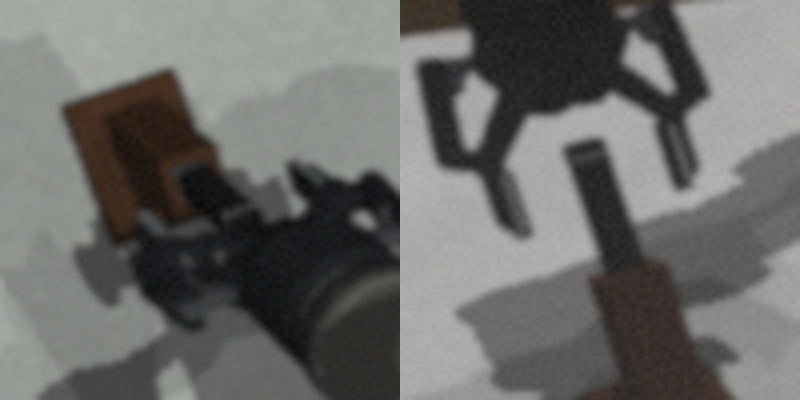

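The probe sits midway between the fingers in the scene view: tips at ≈(525,235) and (685,185), barrel centred at 606. Now I'll close with a soft grip.

Request:
apply_moves(
  targets=[
    [0, 0, 0, 0, 0, 0, 0.5],
    [0, 0, 0, 0, 0, 0, 0.4],
    [0, 0, 0, 0, 0, 0, 0.3],
    [0, 0, 0, 0, 0, 0, 0.2],
    [0, 0, 0, 0, 0, 0, 0.1],
    [0, 0, 0, 0, 0, 0, 0],
    [0, 0, 0, 0, 0, 0, 0],
    [0, 0, 0, 0, 0, 0, 0],
  ],
  newtons=20,
)

```text
time_s: 12.3
tcp_pos: [423.3, -320.3, 121.0]
tool_rot: [-0.03, 0.971, 0.167, 0.171]
wrist_force: [-1.3, -0.9, 1.4]
width: 19.6
```

```bash
python3 - <<'E'
from h import *
s=st();q=s["tool_rot"];r=R.from_quat([q[1],q[2],q[3],q[0]]);print("F tool",r.inv().apply(s["wrist_force"]))
E
```

```text
t 12.3 tcp [ 423.31 -320.3   121.03] cmd [ 423.31 -320.37  121.1 ] err [-0.    0.06 -0.06] rotdeg [ 0.01  0.   -0.  ] F [-1.35 -0.87  1.39] M [0.03 0.24 0.04] w 19.643928472054874 
q [-1.    0.41  1.82  0.45  0.87 -0.05] dq 0.0019782962199200596 zax [ 0.32  0.12 -0.94]
F tool [-0.99  0.37 -1.84]
```

Width is 19.6 mm and the forces are small. I'll firm the grip and draw the probe out along its axis.

Request:
apply_moves(
  targets=[
    [0, 0, 0, 0, 0, 0, 0],
    [0, 0, 0, 0, 0, 0, 0],
    [0, 0, -0.02, 0, 0, 0, 0],
    [0, 0, -0.05, 0, 0, 0, 0],
    [0, 0, -0.08, 0, 0, 0, 0],
    [0, 0, -0.1, 0, 0, 0, 0],
  ],
  newtons=60,
)

```text
time_s: 12.9
tcp_pos: [413.5, -324.3, 150.4]
tool_rot: [-0.029, 0.971, 0.167, 0.171]
wrist_force: [0.1, 0.0, -0.6]
width: 18.9
```

```bash
python3 - <<'E'
from h import *
did([0,0,-.1,0,0,0])
s=st();q=s["tool_rot"];r=R.from_quat([q[1],q[2],q[3],q[0]]);print("F tool",r.inv().apply(s["wrist_force"]))
E
```

```text
t 12.9 tcp [ 413.48 -324.35  150.41] cmd [ 413.65 -323.81  149.29] err [-0.17 -0.54  1.12] rotdeg [-0.08  0.01 -0.01] F [ 0.13  0.01 -0.57] M [-0.1   0.12 -0.01] w 18.89609672896906 
q [-1.02  0.37  1.8   0.42  0.95 -0.03] dq 0.1307536736230925 zax [ 0.32  0.11 -0.94]
F tool [-0.07  0.04  0.58]
```

Request:
apply_moves(
  targets=[
    [0, 0, -0.05, 0, 0, 0, 0],
    [0, 0, -0.1, 0, 0, 0, 0],
    [0, 0, -0.16, 0, 0, 0, 0],
    [0, 0, -0.22, 0, 0, 0, 0],
    [0, 0, -0.28, 0, 0, 0, 0],
    [0, 0, -0.32, 0, 0, 0, 0],
    [0, 0, -0.32, 0, 0, 0, 0],
  ],
)

```text
time_s: 13.6
tcp_pos: [382.7, -335.8, 241.1]
tool_rot: [-0.028, 0.971, 0.167, 0.172]
wrist_force: [0.1, -0.2, -1.1]
width: 19.0
```

```bash
python3 - <<'E'
from h import *
did([0,0,-.32,0,0,0])
s=st();plan([390,-250,290],down(-70.5))
for n in("top","scene"): cv2.imwrite(f"pics/{n}8.png",camera(n)[:,:,::-1])
t=cv2.imread("pics/top8.png");s=cv2.imread("pics/scene8.png")
cv2.imwrite("pics/e8.png",np.hstack([crop(t,410,210,100,100,4),crop(s,110,70,100,160,4)[:400]]))
E
```

```text
t 13.6 tcp [ 382.68 -335.77  241.13] cmd [ 382.73 -334.84  239.5 ] err [-0.05 -0.93  1.63] rotdeg [-0.2   0.03 -0.02] F [ 0.05 -0.24 -1.13] M [-0.02  0.16  0.03] w 19.028894750938623 
q [-1.09  0.24  1.69  0.38  1.18  0.  ] dq 0.039170140779172205 zax [ 0.32  0.11 -0.94]
ROW [0.1678, -0.2586, -0.1179, -0.0003, -0.1111, 0.0001] min rows 2.3
```

View pics/e8.png

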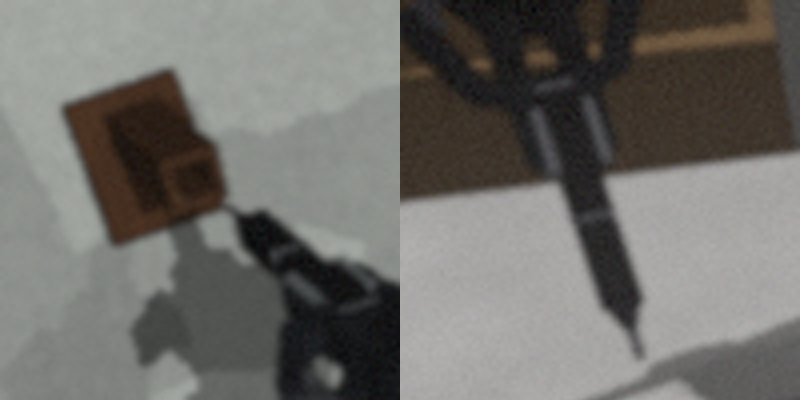

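The probe is fully out; the empty bore is visible and the tip is at crop (640,355). I'll straighten it up and move to a spot beside the cradle that keeps the top view clear, then measure both the ring and the tip.

Request:
apply_moves(
  targets=[
    [0.04, -0.06, -0.03, 0, -0.02, 0, 0],
    [0.08, -0.12, -0.06, 0, -0.05, 0, 0],
    [0.12, -0.19, -0.09, 0, -0.08, 0, 0],
    [0.168, -0.2585, -0.118, 0, -0.111, 0, 0],
    [0.168, -0.2585, -0.118, 0, -0.111, 0, 0],
    [0.168, -0.2585, -0.118, 0, -0.111, 0, 0],
    [0.168, -0.2585, -0.118, 0, -0.111, 0, 0],
  ],
)

```text
time_s: 14.4
tcp_pos: [389.6, -250.2, 288.9]
tool_rot: [-0.001, 0.986, 0.169, -0.0]
wrist_force: [-0.6, -0.9, -0.8]
width: 19.0
```

```bash
python3 - <<'E'
from h import *
did([0.168,-0.2585,-0.118,0,-0.111,0])
s=st()
for n in("top","scene"): cv2.imwrite(f"pics/{n}9.png",camera(n)[:,:,::-1])
t=cv2.imread("pics/top9.png");s=cv2.imread("pics/scene9.png")
p=s
print(proj("scene",[390,-250,182]),proj("top",[390,-250,182]))
E
```

```text
t 14.4 tcp [ 389.57 -250.16  288.86] cmd [ 390.05 -250.01  290.06] err [-0.48 -0.15 -1.2 ] rotdeg [ 0.11 -0.01  0.02] F [-0.58 -0.87 -0.81] M [-0.03 -0.02  0.04] w 19.030542738473574 
q [-0.74  0.19  1.58  0.    1.38  0.49] dq 0.01957424711104749 zax [-0.  0. -1.]
[199.93 133.26] [439.64 274.15]
```

View pics/top9.png

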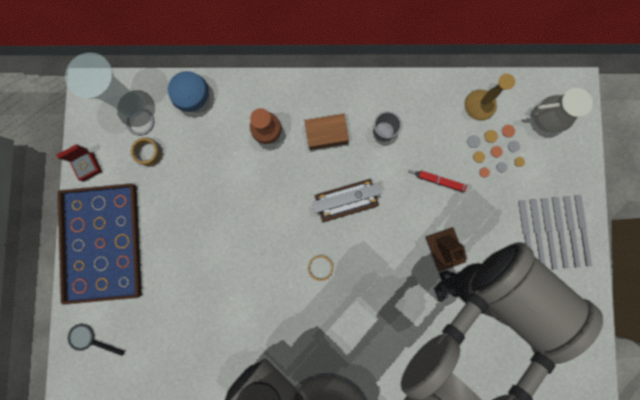

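View pics/scene9.png

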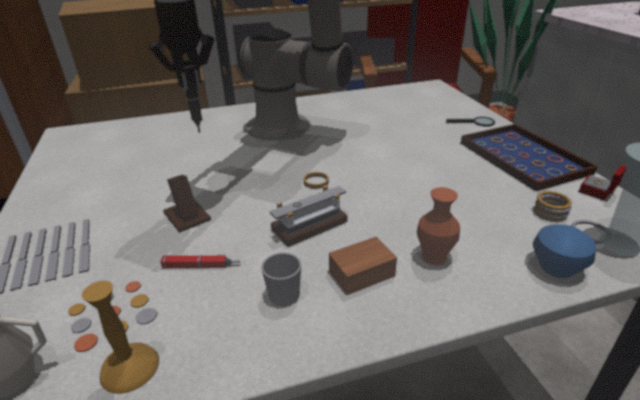

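```bash
python3 - <<'E'
from h import *
t=cv2.imread("pics/top9.png");s=cv2.imread("pics/scene9.png")
cv2.imwrite("pics/g9.png",np.hstack([crop(t,300,170,90,60,8)]))
cv2.imwrite("pics/g9s.png",np.hstack([crop(s,265,170,90,80,6),crop(s,180,80,40,80,6)]))
E
```

```text
(no output)
```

View pics/g9.png

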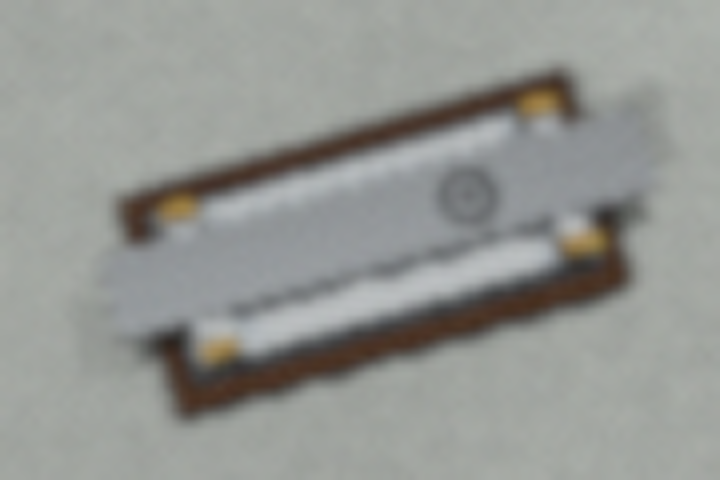

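View pics/g9s.png

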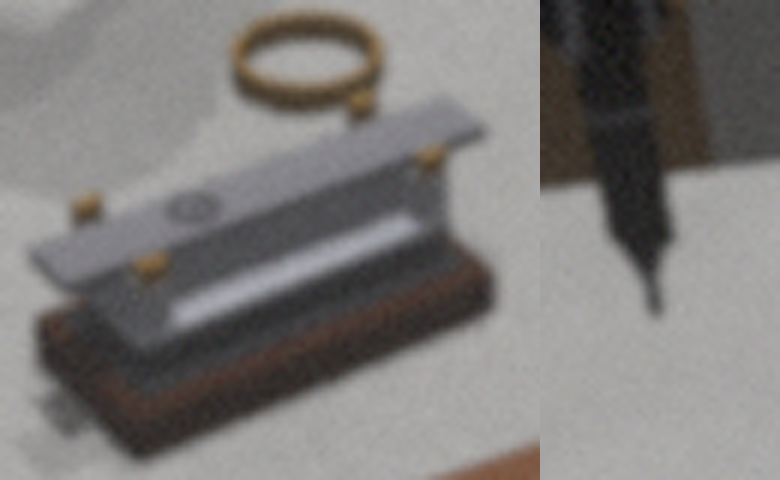

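```bash
python3 - <<'E'
from h import *
print("ring",onz("top",(358.06,193.8),71),onz("scene",(296.6,204.1),71), tri((296.6,204.1),(358.06,193.8)))
for z in(184,202,214,230,250,270): 
    u=proj("scene",[389.6,-250.2,z]);print(z,u,"crop",(u-[180,80]+.5)*6+[540,0], proj("top",[389.6,-250.2,z]))
s=cv2.imread("pics/scene9.png");t=cv2.imread("pics/top9.png")
a=crop(s,175,60,50,80,8);b=crop(t,415,250,50,60,10)[:600]
cv2.imwrite("pics/g10.png",cv2.convertScaleAbs(a[:,:],alpha=2.2));cv2.imwrite("pics/g11.png",cv2.convertScaleAbs(b,alpha=2))
E
```

```text
ring [582.22 -75.8   71.  ] [578.86 -77.22  71.  ] (array([581.77, -76.73,  72.77]), np.float64(2.184506897497296))
184 [199.68 132.4 ] crop [661.07 317.39] [439.97 274.4 ]
202 [198.29 125.04] crop [652.73 273.25] [442.18 275.07]
214 [197.34 120.06] crop [647.07 243.33] [443.71 275.53]
230 [196.07 113.3 ] crop [639.4  202.81] [445.8  276.16]
250 [194.44 104.68] crop [629.63 151.1 ] [448.53 276.99]
270 [192.77  95.86] crop [619.62  98.19] [451.39 277.86]
```

View pics/g10.png

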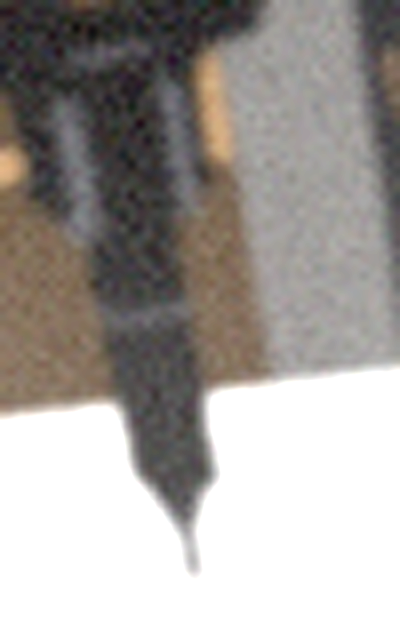

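View pics/g11.png

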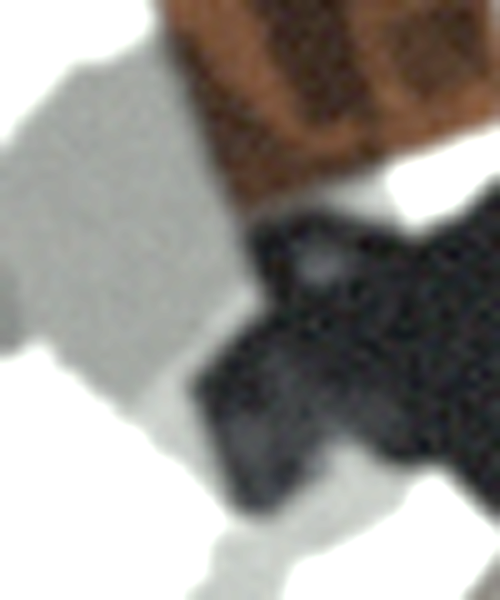

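Both views put the ring near (580.8, −76.8). That agrees with the placing, and the bar overhangs the posts about equally at the two ends. In the scene view the probe is parallel to vertical, but the view from above is hidden. I'll move above the ring with a quarter turn, so the scene camera can check the other tilt axis.

```bash
python3 - <<'E'
from h import *
plan([485,-163,270],down(-25)); plan([580.8,-76.8,215],down(19.5))
E
```

```text
ROW [0.3952, -0.1675, 0.0671, -0.0002, -0.0002, -0.2527] min rows 5.3
ROW [0.7921, -0.3315, 0.2507, -0.0001, -0.0003, -0.4999] min rows 10.5
```

Request:
apply_moves(
  targets=[
    [0.05, -0.02, 0.01, 0, 0, -0.03, 0],
    [0.1, -0.04, 0.02, 0, 0, -0.06, 0],
    [0.16, -0.065, 0.03, 0, 0, -0.1, 0],
    [0.22, -0.09, 0.04, 0, 0, -0.14, 0],
    [0.29, -0.12, 0.05, 0, 0, -0.18, 0],
    [0.35, -0.145, 0.06, 0, 0, -0.215, 0],
    [0.395, -0.1675, 0.067, 0, 0, -0.2525, 0],
    [0.395, -0.1675, 0.067, 0, 0, -0.2525, 0],
  ],
)

```text
time_s: 15.3
tcp_pos: [485.2, -162.9, 269.0]
tool_rot: [-0.001, 0.843, 0.538, 0.0]
wrist_force: [-0.4, -0.6, -1.2]
width: 19.4
```

```bash
python3 - <<'E'
from h import *
did([0.395,-0.1675,0.067,0,0,-0.2525]);st();plan([580.8,-76.8,210],down(19.5))
E
```

```text
t 15.3 tcp [ 485.17 -162.89  268.99] cmd [ 484.95 -163.03  270.03] err [ 0.22  0.14 -1.04] rotdeg [ 0.08  0.05 -0.07] F [-0.37 -0.57 -1.18] M [-0.01 -0.02  0.03] w 19.440234239231337 
q [-0.47  0.29  1.49  0.    1.36 -0.04] dq 0.0900316887359302 zax [-0.  0. -1.]
ROW [0.3955, 0.168, 0.2003, -0.0, -0.0003, -0.2474] min rows 5.2
```

Request:
apply_moves(
  targets=[
    [0.05, 0.02, 0.02, 0, 0, -0.03, 0],
    [0.1, 0.04, 0.04, 0, 0, -0.06, 0],
    [0.16, 0.07, 0.07, 0, 0, -0.1, 0],
    [0.23, 0.1, 0.1, 0, 0, -0.14, 0],
    [0.3, 0.13, 0.14, 0, 0, -0.18, 0],
    [0.36, 0.15, 0.18, 0, 0, -0.22, 0],
    [0.3955, 0.168, 0.2, 0, 0, -0.2475, 0],
    [0.3955, 0.168, 0.2, 0, 0, -0.2475, 0],
  ],
)

```text
time_s: 16.1
tcp_pos: [580.5, -77.3, 208.6]
tool_rot: [-0.001, 0.578, 0.816, 0.0]
wrist_force: [-0.6, -0.3, -1.3]
width: 19.2
```

Request:
apply_moves(
  targets=[
    [0, 0, 0, 0, 0, 0, 0],
    [0, 0, 0, 0, 0, 0, 0],
  ],
)

```text
time_s: 16.3
tcp_pos: [580.4, -78.0, 210.6]
tool_rot: [0.0, 0.579, 0.816, 0.0]
wrist_force: [-1.1, -0.5, 0.0]
width: 19.7
```

```bash
python3 - <<'E'
from h import *
did([0.3955,0.168,0.2,0,0,-0.2475]);s=st();p=s["tcp_pos"]
for n in("top","scene"): cv2.imwrite(f"pics/{n}12.png",camera(n)[:,:,::-1])
s=cv2.imread("pics/scene12.png");t=cv2.imread("pics/top12.png")
a=crop(s,260,110,80,110,7)[:600]
for z in(104,110,120,135,150,170): u=proj("scene",[p[0],p[1],z]);print(z,u,"crop",(u-[260,110]+.5)*7)
for z in(104,134): print(proj("top",[p[0],p[1],z]))
print("ring",proj("scene",[580.8,-76.8,71]))
cv2.imwrite("pics/g12.png",cv2.convertScaleAbs(a,alpha=1.7));cv2.imwrite("pics/g13.png",cv2.convertScaleAbs(crop(t,315,165,80,60,8),alpha=1.5))
E
```

```text
t 16.3 tcp [580.4  -78.01 210.63] cmd [580.82 -76.8  210.1 ] err [-0.41 -1.22  0.53] rotdeg [-0.02 -0.03  0.23] F [-1.12 -0.51  0.  ] M [-0.02  0.04 -0.01] w 19.681759600505032 
q [-0.26  0.47  1.38  0.    1.29 -0.6 ] dq 0.008866861950795786 zax [ 0.  0. -1.]
104 [295.61 191.64] crop [252.76 575.  ]
110 [295.46 189.24] crop [251.7  558.19]
120 [295.2 185.2] crop [249.92 529.92]
135 [294.82 179.05] crop [247.21 486.87]
150 [294.42 172.79] crop [244.46 443.02]
170 [293.89 164.26] crop [240.7 383.3]
[359.92 193.04]
[360.88 191.63]
ring [297.01 204.54]
```

View pics/g12.png

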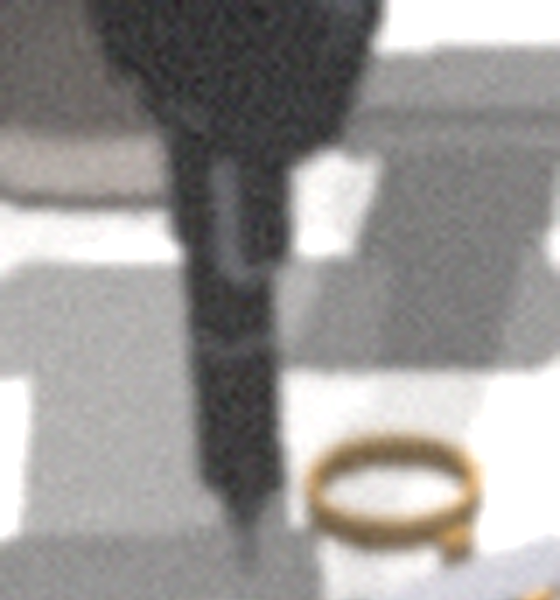

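View pics/g13.png

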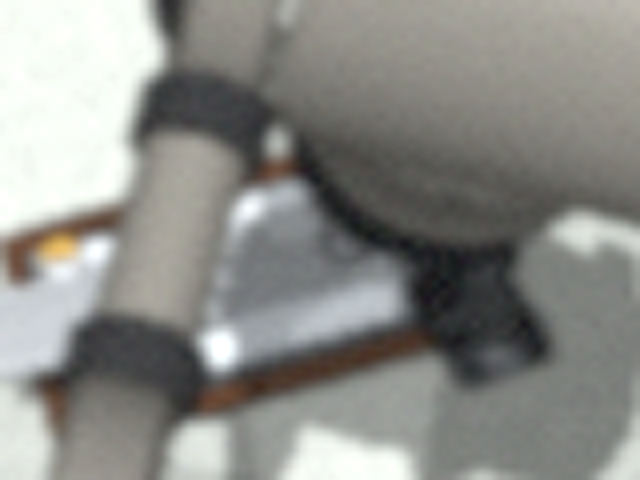

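The probe is upright in this view too: slope 0.059 against 0.063 predicted for a true vertical. The tip lies about 106 mm below the TCP. I'll lower it to hover just above the ring.

Request:
apply_moves(
  targets=[
    [0, 0, 0.02, 0, 0, 0, 0],
    [0, 0, 0.045, 0, 0, 0, 0],
    [0, 0, 0.07, 0, 0, 0, 0],
    [0, 0, 0.085, 0, 0, 0, 0],
    [0, 0, 0.09, 0, 0, 0, 0],
    [0, 0, 0.09, 0, 0, 0, 0],
    [0, 0, 0.09, 0, 0, 0, 0],
    [0, 0, 0.09, 0, 0, 0, 0],
  ],
)

```text
time_s: 17.2
tcp_pos: [581.0, -76.8, 183.4]
tool_rot: [0.0, 0.577, 0.817, 0.0]
wrist_force: [-0.3, -0.0, -0.7]
width: 19.4
```

```bash
python3 - <<'E'
from h import *
did([0,0,.09,0,0,0]);s=st();p=s["tcp_pos"]
for n in("scene",): cv2.imwrite(f"pics/{n}14.png",camera(n)[:,:,::-1])
s=cv2.imread("pics/scene14.png")
a=crop(s,265,160,75,70,8)
cv2.imwrite("pics/g14.png",cv2.convertScaleAbs(a,alpha=1.7))
for z in(77,):u=proj("scene",[p[0],p[1],z]);print((u-[265,160]+.5)*8)
print((proj("scene",[580.8,-76.8,71])-[265,160]+.5)*8)
E
```

```text
t 17.2 tcp [581.01 -76.79 183.39] cmd [580.82 -76.78 183.1 ] err [ 0.19 -0.02  0.29] rotdeg [-0.04 -0.02 -0.  ] F [-0.33 -0.04 -0.72] M [0.05 0.01 0.08] w 19.40944282794235 
q [-0.26  0.49  1.42  0.    1.23 -0.6 ] dq 0.0020236397581918806 zax [ 0.  0. -1.]
[259.14 342.27]
[260.08 360.33]
```

View pics/g14.png

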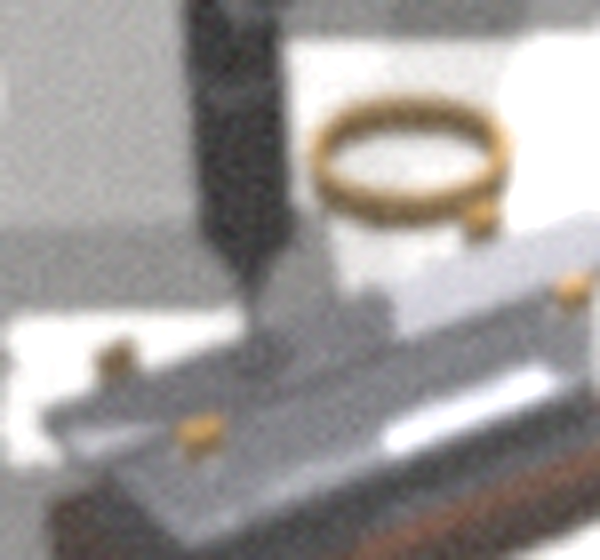

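The tip hangs over the ring: tip column ≈256, ring ≈(257,357) in this crop. I'll take a force baseline by averaging readings before contact.

```bash
cat >> h.py <<'E'
def avg(n=20):
    f=[];z=[];w=[]
    for i in range(n):
        camera("scene");s=get_state();f.append(s["wrist_force"]);z.append(s["tcp_pos"]);w.append(s["wrist_torque"])
    print("t",s["time_s"],"F",np.mean(f,0),"sd",np.std(f,0),"tcp",np.mean(z,0),"M",np.mean(w,0),"w",s["width"])
E
python3 -c "
from h import *
avg(24)"
```

```text
t 18.45 F [-0.08  0.05 -0.85] sd [0.47 0.46 0.38] tcp [580.83 -76.77 183.11] M [0.01 0.01 0.  ] w 19.311764698674473
```

Request:
apply_moves(
  targets=[
    [0, 0, 0.005, 0, 0, 0, 0],
    [0, 0, 0.01, 0, 0, 0, 0],
    [0, 0, 0.013, 0, 0, 0, 0],
    [0, 0, 0.013, 0, 0, 0, 0],
    [0, 0, 0.013, 0, 0, 0, 0],
  ],
)

```text
time_s: 18.95
tcp_pos: [580.8, -76.8, 179.1]
tool_rot: [-0.0, 0.577, 0.817, 0.0]
wrist_force: [-0.3, 0.3, -1.0]
width: 19.5
```

```bash
python3 -c "
from h import *
did([0,0,.013,0,0,0]);avg(10)"
```

```text
t 19.45 F [-0.08 -0.24 -0.82] sd [0.57 0.41 0.34] tcp [580.84 -76.77 179.22] M [0.01 0.02 0.01] w 19.08458654649851
```

The baseline is −0.85 N, so the target reading is about +3.15 N. I'll keep lowering in small steps.

Request:
apply_moves(
  targets=[
    [0, 0, 0.003, 0, 0, 0, 0],
    [0, 0, 0.005, 0, 0, 0, 0],
    [0, 0, 0.005, 0, 0, 0, 0],
  ],
)

```text
time_s: 19.75
tcp_pos: [580.8, -76.7, 177.5]
tool_rot: [-0.0, 0.577, 0.817, 0.0]
wrist_force: [-0.0, 0.3, -0.9]
width: 19.2
```

Request:
apply_moves(
  targets=[
    [0, 0, 0.003, 0, 0, 0, 0],
    [0, 0, 0.005, 0, 0, 0, 0],
    [0, 0, 0.005, 0, 0, 0, 0],
  ],
)

```text
time_s: 20.05
tcp_pos: [580.8, -76.8, 176.1]
tool_rot: [-0.0, 0.577, 0.817, 0.0]
wrist_force: [0.5, 0.2, -1.4]
width: 19.5
```

```bash
python3 -c "
from h import *
did([0,0,.01,0,0,0]);avg(8)"
```

```text
t 20.45 F [-0.06 -0.26 -0.93] sd [0.66 0.57 0.39] tcp [580.82 -76.77 176.18] M [ 0.01 -0.    0.01] w 19.50017331130976
```

```bash
python3 - <<'E'
from h import *
s=camera("scene")[:,:,::-1].copy();cv2.imwrite("pics/scene15.png",s)
cv2.imwrite("pics/g15.png",cv2.convertScaleAbs(crop(s,275,180,50,40,14),alpha=2))
E
```

```text
(no output)
```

View pics/g15.png

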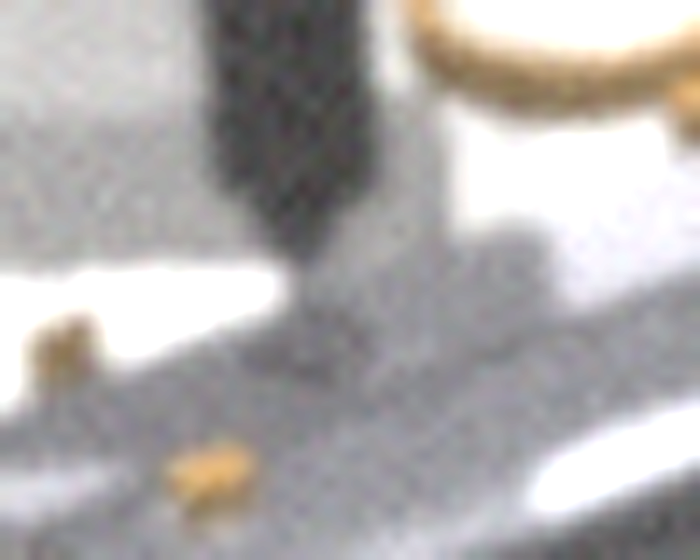

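The tip's line runs down into the ring at about (305,345) in the crop, where the ring centre is ≈(309,344). Continuing to contact.

Request:
apply_moves(
  targets=[
    [0, 0, 0.003, 0, 0, 0, 0],
    [0, 0, 0.005, 0, 0, 0, 0],
    [0, 0, 0.005, 0, 0, 0, 0],
  ],
)

```text
time_s: 20.8
tcp_pos: [580.9, -76.8, 174.8]
tool_rot: [-0.0, 0.577, 0.817, 0.0]
wrist_force: [-0.0, 0.5, -0.3]
width: 19.5
```

Request:
apply_moves(
  targets=[
    [0, 0, 0.003, 0, 0, 0, 0],
    [0, 0, 0.003, 0, 0, 0, 0],
    [0, 0, 0.003, 0, 0, 0, 0],
  ],
)

```text
time_s: 21.1
tcp_pos: [580.9, -76.8, 173.9]
tool_rot: [-0.0, 0.577, 0.817, 0.0]
wrist_force: [0.6, -0.3, 1.4]
width: 19.0
```

```bash
python3 -c "
from h import *
did([0,0,.008,0,0,0]);avg(8)"
```

```text
t 21.5 F [-0.14  0.24  1.78] sd [0.26 0.49 0.44] tcp [580.89 -76.78 173.85] M [0.01 0.04 0.01] w 19.137673085134494
```

Contact, with a push of about 2.6 N. Another 1.4 N at 0.5 N/mm takes about 2.8 mm more.

Request:
apply_moves(
  targets=[
    [0, 0, 0.003, 0, 0, 0, 0],
    [0, 0, 0.006, 0, 0, 0, 0],
    [0, 0, 0.008, 0, 0, 0, 0],
    [0, 0, 0.008, 0, 0, 0, 0],
    [0, 0, 0.008, 0, 0, 0, 0],
  ],
)

```text
time_s: 22.0
tcp_pos: [580.9, -76.8, 171.4]
tool_rot: [-0.0, 0.577, 0.817, 0.0]
wrist_force: [0.1, -0.4, 2.0]
width: 19.1
```

```bash
python3 -c "
from h import *
did([0,0,.008,0,0,0]);avg(16)"
```

```text
t 22.8 F [-0.03 -0.05  2.87] sd [0.41 0.51 0.33] tcp [580.86 -76.77 171.42] M [-0.01  0.02  0.01] w 19.1895694885019
```

Request:
apply_moves(
  targets=[
    [0, 0, 0.002, 0, 0, 0, 0],
    [0, 0, 0.002, 0, 0, 0, 0],
    [0, 0, 0.002, 0, 0, 0, 0],
    [0, 0, 0.002, 0, 0, 0, 0],
  ],
)

```text
time_s: 23.2
tcp_pos: [580.8, -76.7, 170.8]
tool_rot: [-0.0, 0.577, 0.817, 0.0]
wrist_force: [-0.1, -0.0, 2.2]
width: 19.3
```

```bash
python3 - <<'E'
from h import *
did([0,0,.002,0,0,0]);avg(20);st()
for n in("top","scene"): cv2.imwrite(f"pics/{n}16.png",camera(n)[:,:,::-1])
s=cv2.imread("pics/scene16.png")
cv2.imwrite("pics/g16.png",cv2.convertScaleAbs(crop(s,270,170,55,50,14),alpha=2))
for z in(66,84,96): print((proj("scene",[580.9,-76.8,z])-[270,170]+.5)*14)
E
```

```text
t 24.2 F [ 0.18 -0.12  2.89] sd [0.54 0.38 0.4 ] tcp [580.83 -76.76 170.78] M [-0.   -0.05  0.01] w 19.646233009942982
t 24.2 tcp [580.84 -76.75 170.78] cmd [580.82 -76.77 170.8 ] err [ 0.02  0.02 -0.02] rotdeg [-0.01  0.   -0.  ] F [-1.1  -0.73  3.21] M [-0.02 -0.09  0.01] w 19.646233009942982 
q [-0.26  0.5   1.44  0.    1.2  -0.6 ] dq 0.0013588917093428111 zax [ 0.  0. -1.]
[386.95 517.69]
[380.93 420.59]
[376.85 354.71]
```

View pics/g16.png

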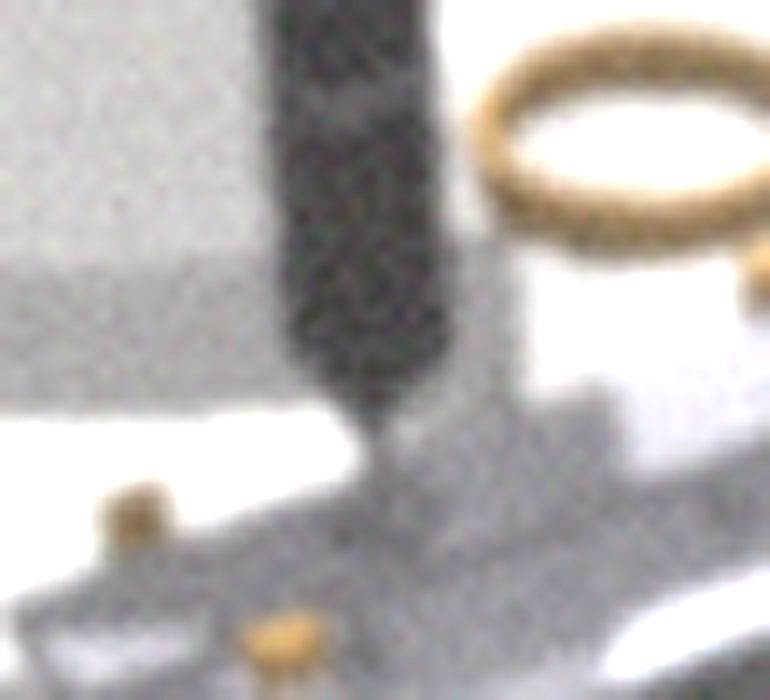

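View pics/scene16.png

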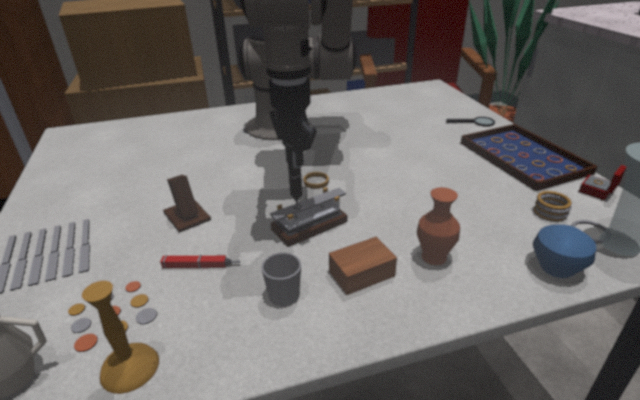

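View pics/top16.png

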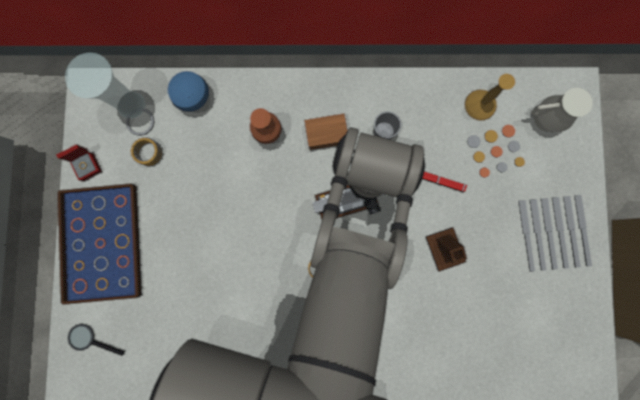

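The tip stands inside the ring: tip ≈(382,515), ring spanning about x 345–440 and y 480–545 in the crop. The push is about 3.75 N. I'll add a hair more and average for longer.

Request:
apply_moves(
  targets=[
    [0, 0, 0.001, 0, 0, 0, 0],
    [0, 0, 0.001, 0, 0, 0, 0],
    [0, 0, 0.001, 0, 0, 0, 0],
    [0, 0, 0.001, 0, 0, 0, 0],
  ],
)

```text
time_s: 24.7
tcp_pos: [580.8, -76.8, 170.5]
tool_rot: [-0.0, 0.577, 0.817, 0.0]
wrist_force: [0.2, 0.3, 3.5]
width: 19.6
```

```bash
python3 - <<'E'
from h import *
did([0,0,.001,0,0,0]);avg(30);avg(30)
E
```

```text
t 26.2 F [0.4  0.16 2.99] sd [0.38 0.4  0.45] tcp [580.82 -76.76 170.47] M [-0.01 -0.08 -0.  ] w 19.28886920892121
t 27.7 F [ 0.33 -0.04  3.15] sd [0.45 0.53 0.57] tcp [580.82 -76.76 170.47] M [-0.01 -0.08 -0.  ] w 19.602244449279883
```

The push is steady at about 3.9 N (3.84 and 4.00 over two 1.5 s averages). Handing in.

```bash
python3 -c "
from rig import close_job
print(close_job())"
```

```text
the job is handed in; nothing more can be done
None
```

The bar is lying across the cradle with its ring up. The probe stands upright with its tip in the ring, held there with a push of about 3.9 N. I handed the job in at about 27.7 s, inside the 56 s limit.

- **Bar:** I lowered it until the wrist force showed contact, backed off slightly, and let go. The pictures taken just after show it inside the notches with about equal overhang at both ends.
- **Probe:** I drew it out along its leaning sleeve, straightened it, and lowered it in small steps.
    - **Upright:** it matched a true vertical in two scene views a quarter turn apart.
    - **Tip:** it appears inside the ring in the last scene picture.
- **Push:** against the −0.85 N reading before contact, the last two averages gave 3.84 N and 4.00 N. The cradle had sunk roughly 4 mm of its 14 mm, judged from how far the arm moved after contact. I didn't measure it directly.
- **Other wares:** none looks moved in the last pictures, though the arm hides the bangle from above.

**Uncertain checks:**
- The arm also hid the tip from above, so its position across the depth of the scene view rests on the arm's own reading and the measured ring position. Those ring measurements differed by about 3 mm between the two cameras.
- The gripper read 26 mm on the 28 mm bar, though it held and lifted normally.
- The 0.6 mm step before the last gave almost no rise in force, which is within the sensor noise.

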